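# Weed out the tired test clamp and connect the firm pair

## Task

Of the three loose black test clamps on the bench, one has a tired spring. Squeeze their arms to feel which one gives too easily and lay that one flat in the grey repair tray; clip the two firm ones onto the shunt, one on each of its two upright brass blades, so that they lie on the bench and their jaws bite the blade well. Do not knock the screwdriver or the check weight that lie among them.

Things in the scene. Friction and masses are not known exactly. Their poses are not given: they have to be found in the camera images.
- clamp_a: Loose black spring test clamp lying flat, 49 x 122 x 19 mm, 0.09 kg; clamp_b and clamp_c look the same. Origin: underside, on its middle line, midway along the 122 mm. +y points to the copper jaws, x across, z up. Hinge pin (axis z) at y=+21 mm. Jaws from y=+33 to +61 mm, 1 to 12 mm above the underside, faces about 2 mm apart when shut. Arms splay back from the hinge to y=-61 mm.
- clamp_b: Like clamp_a, frame the same. The arms are 13 mm tall; over their outsides shut they are 35 mm wide at y=-30 mm and 39 mm at y=-40 mm, fully squeezed about 20 mm. The +x arm and jaw are one piece, the -x half turns. Held squeezed between parallel fingers, the halves lie evenly on both sides of the fingers' middle plane, hinge in that plane, jaws open by about 12 mm.
- clamp_c: Like clamp_a, frame the same. One of the three is tired, two are firm. Squeezed across the arms at y=-30 mm, a firm clamp starts to give at about 6 N and needs about 24 N to open fully; the tired one opens fully, to its stop, at about 3 N. So at 10 N a firm one is still about 33 mm wide between the fingers, the tired one about 21 mm. On a blade a firm one bites hard, the tired one hardly.
- clamp_a_jaw (a joint): Opening angle of clamp_a's jaws, rad: 0 shut, 0.28 fully open (stop); about 0.06 when biting the shunt's blade. The spring shuts them.
- clamp_b_jaw (a joint): Opening angle of clamp_b's jaws, rad: 0 shut, 0.28 fully open (stop); about 0.06 when biting the shunt's blade. The spring shuts them.
- clamp_c_jaw (a joint): Opening angle of clamp_c's jaws, rad: 0 shut, 0.28 fully open (stop); about 0.06 when biting the shunt's blade. The spring shuts them.
- shunt: Reference shunt, fixed: black base 78 x 205 x 10 mm, two brass end blocks (to 42 mm high with bolts) joined by copper strips. Origin under the base's centre; y along the base, z up. Two upright brass blades, 4 mm thick, stick out to -x, from x=-39 to -72 mm, at y=+62 and -62 mm, 2 to 26 mm above the bench. Mind the carton of wire spools to the left (y > 0.12 m, up to 0.21 m high).
- left_blade (a point): Middle of the outer end edge of the left (+y) blade, 10 mm above the bench; axes as the shunt's: the blade runs from here 33 mm towards +x.
- right_blade (a point): The same point of the right (-y) blade.
- tray: Grey open repair tray, fixed, 120 mm (x) x 180 mm (y) x 31 mm high outside, walls 3 mm with a 7 mm rim, inner floor 3 mm above the bench. Origin under its centre, z up; a blank paper label is on its -x side.
- screwdriver: Bystander: small screwdriver with amber handle, 19 x 153 x 19 mm, lying; origin under its middle, y along it.
- test_weight: Bystander: small check weight with a knob, 22 mm diameter, 37 mm tall; origin under its centre.

How it is judged:
By the outcome, as a careful person would: the job done as asked, in the order asked, and still so for the second after the job is handed in, with the robot touching nothing.
It also fails if it takes over 67 s, if anything falls off the work surface, if the arm or the gripper's body presses on something with over 40 N, if the wrist force passes 120 N, or if a joint passes its speed limit or range.

## Robot

A 6-joint arm with a two-finger parallel gripper is mounted at the origin on a cart in front of the work surface, level with it; the furniture and walls round the work are solid. World frame = base frame: x ahead of the robot, y to its left, z up, the work surface at z = 0. Lengths are in m, angles in degrees, forces in N, time in s.
With the tool pointing down it reaches from about 0.4 to 0.825 m from the base axis. Payload 7 kg.
Tool frame: the origin (TCP) lies midway between the tips of the shut fingers; the grasp point (between the pads) lies 19 mm behind it; x points along the fingers, z is the direction in which the jaws open and shut, and the axes are right-handed (so a half turn about x gives the same grasp; the last joint's range is limited). The gripper opens to 88 mm and grips with 3 to 60 N. Pads are 19 mm wide; open, the fingers measure 130 mm over their backs; the gripper's body (78 mm by 193 mm) begins 47 mm behind the grasp point.
Start: joints at [81.079, 20.546, 0.682, 0, -70.136, -16.507], TCP at [0.29, 0.61, 0.227] pointing down, gripper open.
Joint ranges: [-176.03, 176.03], [-82.01, 121.73], [-58.28, 71.71], [-173.87, 95.51], [-174.79, -0.11], [-173.66, 173.66]. Speed limits (degrees/s): [136.94, 136.94, 172.46, 180, 180, 180].

## Interface

Orientations are given as [roll, pitch, yaw] about the fixed x, y, z axes, in that order (R = Rz(yaw) Ry(pitch) Rx(roll)).
In Python, from plant import ctrl gives the robot as it stands.
- The arm moves only by the tool servo_tool, never from a script. Its argument "motion" is a list of rows, each an object with "offset": the shift along the tool's x, y, z in m, a list of three; "roll": the turn about the tool's x in degrees; "claw": the opening, from -1 (shut) to 1 (fully open), so that 0 is half open. In form: [{"offset": [x, y, z], "roll": roll, "claw": claw}, ...]. A call has 1 to 12 rows; each row shifts and turns the commanded pose from where the row before left it, along the tool's axes as they then stand; what a row does not reach is not made up. A row lasts 1/8 s, in which the tool goes at most 62.5 mm and 10.7 degrees, less where a joint would pass 70% of its speed; a pose out of reach is approached as far as the arm can. A call is refused whole if a number of a shift passes 0.0625 or a number of a turn 10.7, either way. A call with a gripper value outside its range is refused whole. The fingers move at their own pace and stop on an object; the grip force is fixed at half the most. Time passes only in rows, so rows that do not move let the fingers close. It gives the time, the measured TCP pose, the force and the opening at its end, in the units of the state.
- ctrl.get_obs(): the state, without advancing time (a new reading comes with each control period).
- ctrl.snapshot(name): name is "scene" or "top"; returns a dict with "frame" (400x640x3 uint8, blue, green, red), "z_map" (400x640 float32, m along the optical axis (not along the pixel's ray), 0 where there is no reading), "mtx" (3x3 intrinsics, pixels), "k1" (the pictures are not rectified: a ray, as slopes to the right and down, at radius r is drawn at 1 + k1 r^2 times it, then the intrinsics apply), "extrinsics" (4x4, takes a point from camera to world coordinates). Camera axes: x right, y up, looking along -z (the intrinsics and any distortion apply to the point x, -y, -z); pixel columns grow to the right and rows downward; lengths in m; the calibration is good to about 2 mm. A picture is of the moment at which its call begins.
- ctrl.close_job(): hands the job in, once; it reports no verdict.
The state is a dict: "clock": time; "joint_pos": joint angles; "qvel": joint speeds; "tau": joint torques, N m; "tool_pos": TCP position; "orientation": TCP orientation; "force": force on the tool from outside, world axes, zero at the start; "moment": the same for the moment, N m; "opening": finger opening in m.
Only numpy, scipy, OpenCV 4.12 (cv2) and the standard library are available. Lean on these libraries where they do the work, as an engineer would, in place of code of your own. Each camera call takes 0.05 s, during which the arm holds its last target.

## Working session

There is one attempt and no reset: what is moved stays moved. The work goes in short steps, Python scripts to look and compute and a tool call to move; the robot and the scene stay as the last step left them, time stands still between calls to the robot, and variables do not carry over. Pictures are saved under pics/ and viewed, and the job is handed in when it is done.

Besides the shell and the picture viewer there is one more tool, called as name(argument=value, ...) on one line, values as JSON. servo_tool: Moves the arm, as the interface text tells. Its arguments: {"type":"object","properties":{"motion":{"type":"array"}},"required":["motion"]}

```bash
ls; mkdir -p pics
cat > h.py <<'E'
import numpy as np,cv2
from plant import ctrl
def snap(name,save=None):
    s=ctrl.snapshot(name)
    if save:
        cv2.imwrite('pics/%s.png'%save,s['frame']); np.savez('pics/%s.npz'%save,**{k:np.asarray(v) for k,v in s.items()})
    return s
def load(n): return dict(np.load('pics/%s.npz'%n))
def ray(s,u,v):
    K=s['mtx'];k1=float(s['k1'])
    x=(u-K[0,2])/K[0,0];y=(v-K[1,2])/K[1,1]
    a,b=x,y
    for _ in range(30):
        f=1+k1*(a*a+b*b); a,b=x/f,y/f
    return np.array([a,-b,-1.])
def atz(s,u,v,z):
    E=s['extrinsics'];d=E[:3,:3]@ray(s,u,v);o=E[:3,3]
    return o+d*(z-o[2])/d[2]
def dep(s,u,v):
    E=s['extrinsics'];return E[:3,3]+E[:3,:3]@ray(s,u,v)*s['z_map'][int(round(v)),int(round(u))]
def proj(s,P):
    E=s['extrinsics'];p=E[:3,:3].T@(np.asarray(P)-E[:3,3]);a=p[0]/-p[2];b=-p[1]/-p[2]
    f=1+float(s['k1'])*(a*a+b*b);K=s['mtx'];return np.array([K[0,0]*a*f+K[0,2],K[1,1]*b*f+K[1,2]])
def crop(s,u0,v0,u1,v1,k,name): cv2.imwrite('pics/%s.png'%name,cv2.resize(s['frame'][v0:v1,u0:u1],None,fx=k,fy=k,interpolation=cv2.INTER_CUBIC))
E
python3 - <<'E'
from h import *
for n in('scene','top'):
    s=snap(n,n+'0');print(s['mtx'],s['k1'],s['extrinsics'].round(3))
print(ctrl.get_obs())
E
```

```text
pics
[[432.1739984    0.         319.29625099]
 [  0.         432.1739984  196.65392957]
 [  0.           0.           1.        ]] -0.010485333259676122 [[ 0.444  0.704 -0.555  0.118]
 [-0.896  0.341 -0.284 -0.444]
 [-0.01   0.623  0.782  0.721]
 [ 0.     0.     0.     1.   ]]
[[396.28623329   0.         323.03078222]
 [  0.         396.28623329 204.96362492]
 [  0.           0.           1.        ]] -0.01163279409773134 [[ 0.01   0.991 -0.131  0.492]
 [-1.     0.006 -0.026 -0.189]
 [-0.025  0.131  0.991  0.908]
 [ 0.     0.     0.     1.   ]]
{'clock': 0.1, 'joint_pos': array([ 8.10785058e+01,  2.05870440e+01,  6.38521182e-01, -1.63543215e-02,
       -7.01362813e+01, -1.65062413e+01]), 'qvel': array([-0.04262192, -0.05464233,  0.13879608,  0.07132238,  0.01565651,
       -0.02238983]), 'tau': array([-2.00797811e-03, -5.84158623e+01,  2.93749398e+01,  7.01547816e+00,
        1.01877764e-02, -5.55519364e-05]), 'tool_pos': array([0.28967733, 0.60919287, 0.22572016]), 'orientation': array([   6.23149273,   89.91381296, -109.20181115]), 'force': array([ 0.23915142, -0.80421455, -0.78446994]), 'moment': array([-0.0286753 ,  0.00471606, -0.03298113]), 'opening': 0.08756433039960677}
```

View pics/top0.png

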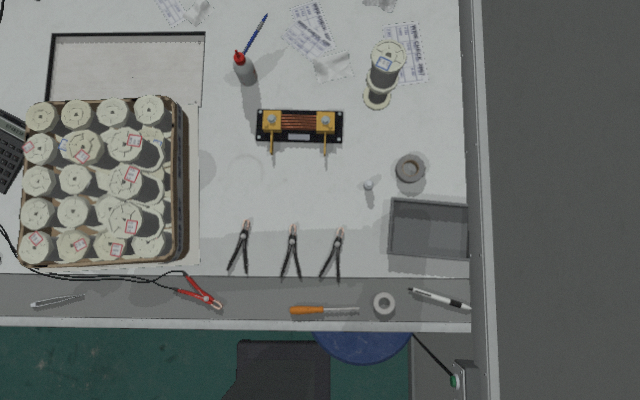

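View pics/scene0.png

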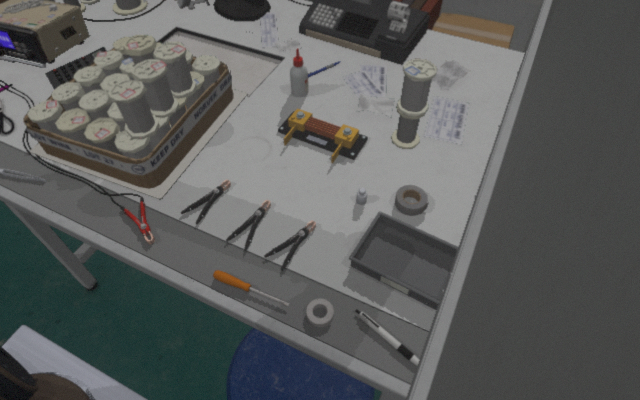

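Top view: clamps at about (240,247), (291,252) and (333,255); shunt at (300,127) with its blades at (271,143) and (325,143); tray at (429,229); weight at (369,187); screwdriver at (323,310). I'll enlarge.

Run:
```python
from h import *
s=load('top0')
crop(s,215,210,355,290,5,'c1'); crop(s,240,95,360,185,6,'c2');crop(s,350,170,480,270,5,'c3')
```

```text
(no output)
```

View pics/c1.png

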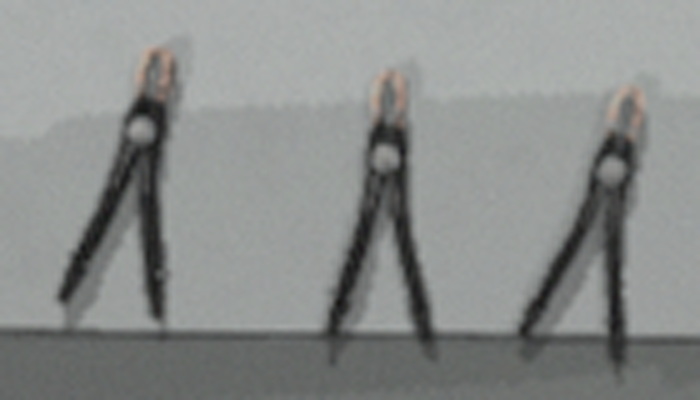

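View pics/c2.png

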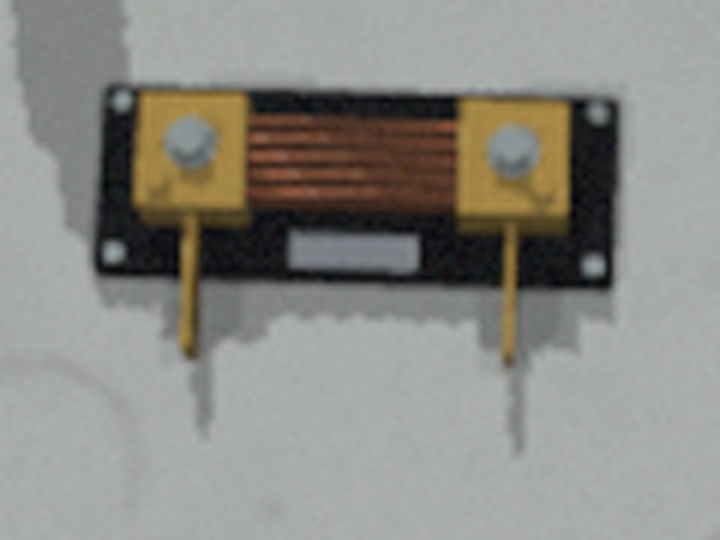

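View pics/c3.png

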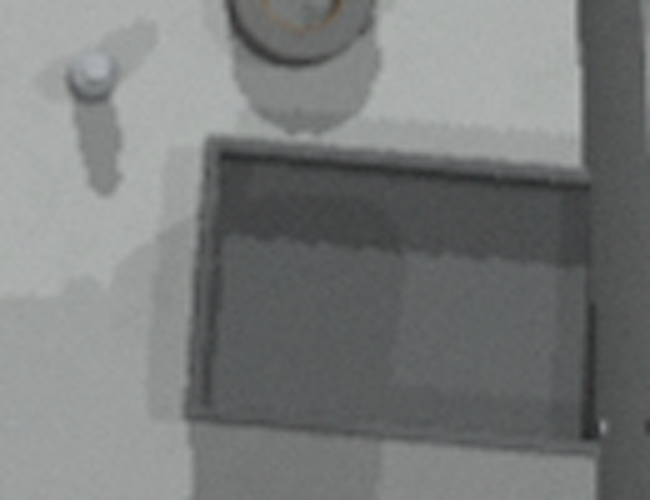

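Run:
```python
from h import *
s=load('top0')
def c(X,Y,u0,v0,k): return ((X+.5)/k-.5+u0,(Y+.5)/k-.5+v0)
for n,pin,tip,l,r in [('L',(140,128),(158,48),(65,300),(157,318)),('M',(384,157),(390,72),(332,333),(427,340)),('R',(611,170),(631,88),(525,332),(617,365))]:
    P=[atz(s,*c(*q,215,210,5),z)[:2] for q,z in((pin,.019),(tip,.012),(l,.013),(r,.013))]
    m=(P[2]+P[3])/2
    d=P[0]-m; d2=P[1]-m
    print(n,np.array(P).round(4).tolist(),'hdg',np.degrees(np.arctan2(*d[::-1])),np.degrees(np.arctan2(*d2[::-1])),'len tip-mid',np.linalg.norm(d2),'pin-mid',np.linalg.norm(d),'w',np.linalg.norm(P[2]-P[3]))
print('blade tips z26',[atz(s,*c(*q,240,95,6),.026).round(4) for q in((190,356),(507,365))],'roots',[atz(s,*c(*q,240,95,6),.026).round(4) for q in((190,215),(511,225))])
print('base corners z.01',[atz(s,*c(*q,240,95,6),.01).round(4) for q in((103,86),(619,97),(612,288),(95,273))])
print('tray rim',[atz(s,*c(*q,350,170,5),.031).round(4) for q in((208,140),(190,413),(600,450))])
print('weight',atz(s,*c(93,70,350,170,5),.037), 'scr',[atz(s,u,v,.015).round(3) for u,v in((290,310),(358,310))])
for u,v in((260,240),(290,285),(315,285),(430,240),(260,260)): print(u,v,dep(s,u,v).round(4))
for q in((190,340),(507,350)): 
    print(dep(s,*[round(t) for t in c(*q,240,95,6)]))
```

```text
L [[0.5398, 0.0148], [0.5767, 0.0095], [0.4626, 0.0473], [0.4551, 0.0055]] hdg -8.150626099239837 -8.178284531988133 len tip-mid 0.11898549815357318 pin-mid 0.08169620648774868 w 0.04251091724043045
M [[0.5277, -0.0957], [0.5665, -0.0969], [0.4494, -0.0733], [0.4468, -0.1159]] hdg -0.7670450559146473 -1.1086449463494228 len tip-mid 0.11841745363990445 pin-mid 0.07961604974116658 w 0.04262540814956282
R [[0.5228, -0.1974], [0.5601, -0.2063], [0.4508, -0.1596], [0.4368, -0.2006]] hdg -12.371965656322956 -12.720012045806033 len tip-mid 0.11921335804088964 pin-mid 0.0808988819624429 w 0.04334916947968344
blade tips z26 [array([ 0.726 , -0.0461,  0.026 ]), array([ 0.7229, -0.1673,  0.026 ])] roots [array([ 0.7818, -0.0445,  0.026 ]), array([ 0.778 , -0.1683,  0.026 ])]
base corners z.01 [array([ 0.8398, -0.0059,  0.01  ]), array([ 0.8353, -0.2099,  0.01  ]), array([ 0.7579, -0.2074,  0.01  ]), array([ 0.7635, -0.0052,  0.01  ])]
tray rim [array([ 0.6256, -0.318 ,  0.031 ]), array([ 0.5046, -0.3086,  0.031 ]), array([ 0.4902, -0.4865,  0.031 ])]
weight [ 0.65592569 -0.26643327  0.037     ] scr [array([ 0.376, -0.095,  0.015]), array([ 0.378, -0.245,  0.015])]
260 240 [ 0.5302 -0.021  -0.0022]
290 285 [ 0.4292 -0.0922 -0.003 ]
315 285 [ 0.43   -0.1489 -0.0018]
430 240 [ 0.5333 -0.4083  0.0035]
260 260 [ 0.4846 -0.0227 -0.0005]
[ 0.73341441 -0.04498491  0.02402031]
[ 0.72884608 -0.16699562  0.02478228]
```

```bash
cat >> h.py <<'E'
from scipy.spatial.transform import Rotation as Ro
def pose(o=None):
    o=o or ctrl.get_obs();R=Ro.from_euler('xyz',o['orientation'],degrees=True).as_matrix()
    return np.array(o['tool_pos']),R,np.degrees(np.arctan2(R[1,2],R[0,2]))
def plan(p0,a0,p1,a1,n=None,vmax=.05):
    """rows from (p0,a0) to (p1,a1), straight line"""
    p0=np.array(p0,float);p1=np.array(p1,float)
    da=(a1-a0+180)%360-180
    k=max(1,int(np.ceil(np.linalg.norm(p1-p0)/vmax)),int(np.ceil(abs(da)/10.5)))
    n=n or k
    out=[];a=a0
    for i in range(n):
        d=(p1-p0)/n;t=np.radians(a)
        out.append(([round(-d[2],4),round(-np.sin(t)*d[0]+np.cos(t)*d[1],4),round(np.cos(t)*d[0]+np.sin(t)*d[1],4)],round(-da/n,2)))
        a+=da/n
    return out
def show(rows,claw):
    print('['+', '.join('{"offset":%s,"roll":%s,"claw":%s}'%(r[0],r[1],claw) for r in rows)+']',len(rows))
E
python3 - <<'E'
from h import *
p,R,a=pose();print(p,R.round(3),a)
s=load('top0')
for z in(.08,.2):print(atz(s,185,265,z),atz(s,25,262,z),atz(s,170,97,z))
show(plan([.29,.61,.227],a,[.49,.0,.3],81.8),1)
show(plan([.29,.61,.227],a,[.49,.0,.3],-98.2),1)
# scene-cam crops of shunt
t=load('scene0');crop(t,265,95,385,175,6,'c4')
E
```

```text
[0.28967733 0.60919287 0.22572016] [[-0.     0.903 -0.429]
 [-0.001 -0.429 -0.903]
 [-1.     0.     0.001]] -115.43331087435965
[0.47331158 0.11965061 0.08      ] [0.47542784 0.46401564 0.08      ] [0.84057098 0.17398006 0.08      ]
[0.47608605 0.07494008 0.2       ] [0.47789557 0.36939193 0.2       ] [0.79011391 0.12139488 0.2       ]
[{"offset":[np.float64(-0.0046), np.float64(0.0277), np.float64(0.0291)],"roll":10.17,"claw":1}, {"offset":[np.float64(-0.0046), np.float64(0.0324), np.float64(0.0237)],"roll":10.17,"claw":1}, {"offset":[np.float64(-0.0046), np.float64(0.036), np.float64(0.0176)],"roll":10.17,"claw":1}, {"offset":[np.float64(-0.0046), np.float64(0.0386), np.float64(0.011)],"roll":10.17,"claw":1}, {"offset":[np.float64(-0.0046), np.float64(0.0399), np.float64(0.004)],"roll":10.17,"claw":1}, {"offset":[np.float64(-0.0046), np.float64(0.04), np.float64(-0.0031)],"roll":10.17,"claw":1}, {"offset":[np.float64(-0.0046), np.float64(0.0388), np.float64(-0.0101)],"roll":10.17,"claw":1}, {"offset":[np.float64(-0.0046), np.float64(0.0364), np.float64(-0.0168)],"roll":10.17,"claw"
[... 1330 characters left out ...]
)],"roll":-1.33,"claw":1}, {"offset":[np.float64(-0.0056), np.float64(0.0288), np.float64(0.0401)],"roll":-1.33,"claw":1}, {"offset":[np.float64(-0.0056), np.float64(0.0278), np.float64(0.0408)],"roll":-1.33,"claw":1}, {"offset":[np.float64(-0.0056), np.float64(0.0269), np.float64(0.0414)],"roll":-1.33,"claw":1}, {"offset":[np.float64(-0.0056), np.float64(0.0259), np.float64(0.042)],"roll":-1.33,"claw":1}, {"offset":[np.float64(-0.0056), np.float64(0.0249), np.float64(0.0426)],"roll":-1.33,"claw":1}, {"offset":[np.float64(-0.0056), np.float64(0.0239), np.float64(0.0432)],"roll":-1.33,"claw":1}, {"offset":[np.float64(-0.0056), np.float64(0.0229), np.float64(0.0437)],"roll":-1.33,"claw":1}] 13
```

View pics/c4.png

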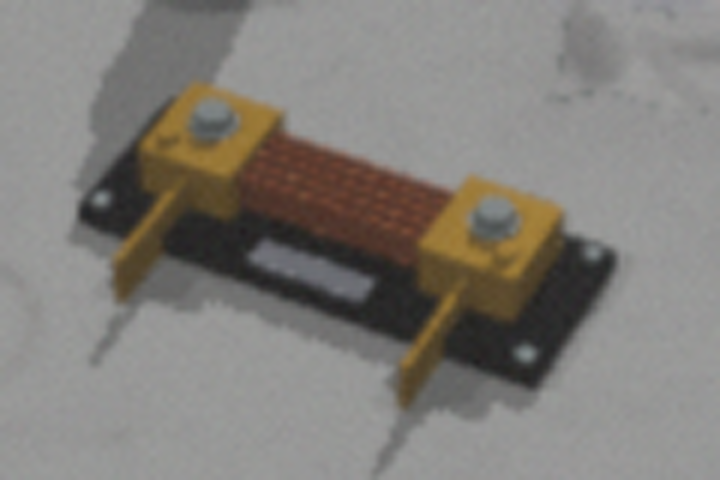

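```bash
cat > shunt.py <<'E'
from h import *
from scipy.optimize import least_squares
s=load('top0');t=load('scene0')
c=lambda X,Y,u0,v0,k:np.array([(X+.5)/k-.5+u0,(Y+.5)/k-.5+v0])
O=[(s,c(x,y,240,95,6),P) for x,y,P in[(103,86,(.039,.1025,.01)),(619,97,(.039,-.1025,.01)),(612,288,(-.039,-.1025,.01)),(95,273,(-.039,.1025,.01)),(190,352,(-.072,.062,.026)),(507,362,(-.072,-.062,.026))]]
Q=[(t,c(x,y,265,95,6),P) for x,y,P in[(80,207,(-.039,.1025,.01)),(535,376,(-.039,-.1025,.01)),(618,252,(.039,-.1025,.01)),(113,264,(-.072,.062,.026)),(401,374,(-.072,-.062,.026)),(124,300,(-.072,.062,.002)),(404,405,(-.072,-.062,.002))]]
def W(v,P):
    cy,sy=np.cos(v[2]),np.sin(v[2]);return np.array([v[0]+cy*P[0]-sy*P[1],v[1]+sy*P[0]+cy*P[1],P[2]])
for L in(O,Q,O+Q):
    f=lambda v:np.concatenate([proj(k,W(v,P))-uv for k,uv,P in L])
    r=least_squares(f,[.8,-.107,0],loss='soft_l1');v=r.x
    print(v[:2].round(4),np.degrees(v[2]).round(2),'Lb',W(v,(-.072,.062,.01)).round(4),'Rb',W(v,(-.072,-.062,.01)).round(4));print(f(v).reshape(-1,2).round(1).tolist())
E
python3 shunt.py
```

```text
[ 0.7987 -0.1075] -1.32 Lb [ 0.7281 -0.0438  0.01  ] Rb [ 0.7253 -0.1678  0.01  ]
[[-0.0, -0.1], [0.4, 0.0], [0.7, 0.2], [-0.5, 0.6], [-1.0, -0.2], [0.2, -0.5]]
[ 0.8002 -0.1057] -1.98 Lb [ 0.7304 -0.0413  0.01  ] Rb [ 0.7262 -0.1652  0.01  ]
[[-0.8, -0.3], [0.4, 0.3], [0.7, -0.2], [0.5, -0.7], [0.2, -1.0], [-0.6, 0.7], [-0.4, 1.2]]
[ 0.7991 -0.1066] -1.62 Lb [ 0.7288 -0.0426  0.01  ] Rb [ 0.7253 -0.1665  0.01  ]
[[-0.3, -0.4], [0.1, 0.1], [0.2, 0.3], [-0.9, 0.2], [-1.5, -0.5], [-0.3, -0.6], [-0.8, 0.3], [0.7, 0.6], [0.9, -0.0], [0.6, -0.1], [0.6, -0.6], [-0.5, 1.3], [-0.1, 1.7]]
```

servo_tool(motion=[{"offset": [-0.01,0.034,0.036],"roll": 0,"claw": 1},{"offset": [-0.03,0.034,0.036],"roll": 0,"claw": 1},{"offset": [-0.03,0.034,0.036],"roll": 0,"claw": 1},{"offset": [0,0.034,0.036],"roll": -3,"claw": 1},{"offset": [0,0.031,0.038],"roll": -3,"claw": 1},{"offset": [0,0.03,0.04],"roll": -3,"claw": 1},{"offset": [0,0.028,0.041],"roll": -3,"claw": 1},{"offset": [0,0.026,0.042],"roll": -3,"claw": 1},{"offset": [0,0.024,0.043],"roll": -2,"claw": 0.5},{"offset": [0,0.022,0.044],"roll": 0,"claw": 0.5}])

```text
clock: 1.35
tool_pos: [0.4419, 0.1374, 0.2965]
orientation: [-137.8, 90.0, 123.9]
force: [0.9, 0.5, -0.1]
opening: 0.0732
```

Run:
```python
from h import *
p,R,a=pose();print(p,a)
show(plan(p,a,[.4873,.0224,.08],-98.2,vmax=.055),.4)
```

```text
[0.44192265 0.13735632 0.29649261] -98.38245556646318
[{"offset":[np.float64(0.0433), np.float64(0.0123), np.float64(0.0214)],"roll":-0.04,"claw":0.4}, {"offset":[np.float64(0.0433), np.float64(0.0123), np.float64(0.0214)],"roll":-0.04,"claw":0.4}, {"offset":[np.float64(0.0433), np.float64(0.0123), np.float64(0.0214)],"roll":-0.04,"claw":0.4}, {"offset":[np.float64(0.0433), np.float64(0.0123), np.float64(0.0214)],"roll":-0.04,"claw":0.4}, {"offset":[np.float64(0.0433), np.float64(0.0123), np.float64(0.0215)],"roll":-0.04,"claw":0.4}] 5
```

Run:
```python
from h import *
s=load('top0');t=load('scene0')
crop(s,140,210,240,290,7,'c5')
for S in (s,t):
    P=[]
    for v in range(400):
        for u in range(640):
            if S['z_map'][v,u]>0:
                P.append(dep(S,u,v))
    P=np.array(P)
    for lo,hi in((.01,.04),(.04,.07),(.07,.1),(.1,.15),(.15,.25)):
        m=P[(P[:,0]>.42)&(P[:,0]<.56)&(P[:,2]>lo)&(P[:,2]<hi)&(P[:,1]>.06)&(P[:,1]<.3)]
        print(lo,hi,len(m),m.min(0).round(3) if len(m) else'', np.percentile(m[:,1],[1,5]).round(3) if len(m) else '')
```

```text
0.01 0.04 372 [0.42 0.11 0.01] [0.116 0.126]
0.04 0.07 355 [0.469 0.135 0.04 ] [0.136 0.137]
0.07 0.1 688 [0.469 0.135 0.07 ] [0.136 0.137]
0.1 0.15 1581 [0.484 0.154 0.1  ] [0.156 0.16 ]
0.15 0.25 785 [0.523 0.154 0.15 ] [0.155 0.16 ]
0.01 0.04 822 [0.42  0.115 0.01 ] [0.122 0.137]
0.04 0.07 690 [0.467 0.137 0.04 ] [0.139 0.14 ]
0.07 0.1 1383 [0.467 0.136 0.07 ] [0.138 0.14 ]
0.1 0.15 1647 [0.482 0.156 0.1  ] [0.158 0.162]
0.15 0.25 953 [0.52  0.156 0.15 ] [0.158 0.162]
```

View pics/c5.png

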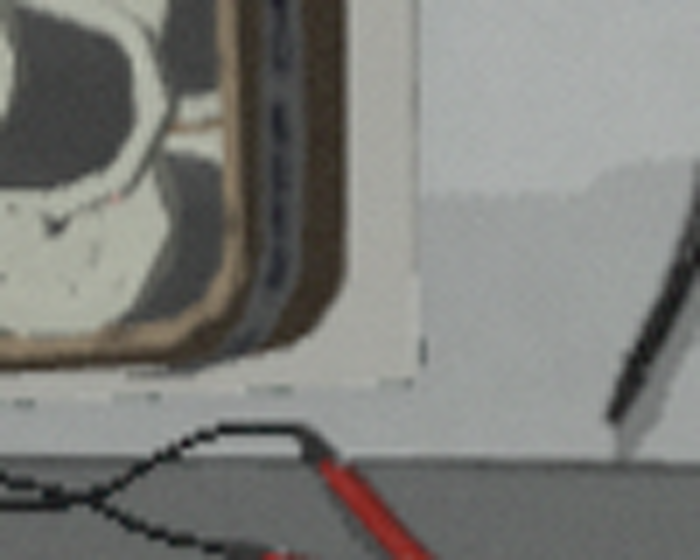

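Carton side lies at y≈0.136, so the gripper body (to y≈0.124) clears it. Move over clamp L at height, then go straight down.

servo_tool(motion=[{"offset": [0,0.031,0.053],"roll": 0,"claw": 0.4},{"offset": [0,0.031,0.053],"roll": 0,"claw": 0.4},{"offset": [0.05,0,0],"roll": 0,"claw": 0.4},{"offset": [0.05,0,0],"roll": 0,"claw": 0.4},{"offset": [0.05,0,0],"roll": 0,"claw": 0.4},{"offset": [0.05,0,0],"roll": 0,"claw": 0.4},{"offset": [0.05,0,0],"roll": 0,"claw": 0.4},{"offset": [0,0,0],"roll": 0,"claw": 0.3}])

```text
clock: 2.35
tool_pos: [0.4847, 0.0237, 0.0436]
orientation: [-58.6, 89.5, -157.0]
force: [0.4, 0.4, 0.4]
opening: 0.0583
```

Run:
```python
from h import *
p,R,a=pose();print(p,a,ctrl.get_obs()['opening'])
s=snap('top','t1');crop(s,180,180,340,300,5,'t1c')
show(plan(p,a,[.4873,.0224,.0035],-98.2,n=1),.2)
```

```text
[0.48473848 0.02371257 0.04357536] -98.4643915306617 0.0583152495971351
[{"offset":[np.float64(0.0401), np.float64(0.0027), np.float64(0.0009)],"roll":-0.26,"claw":0.2}] 1
```

View pics/t1c.png

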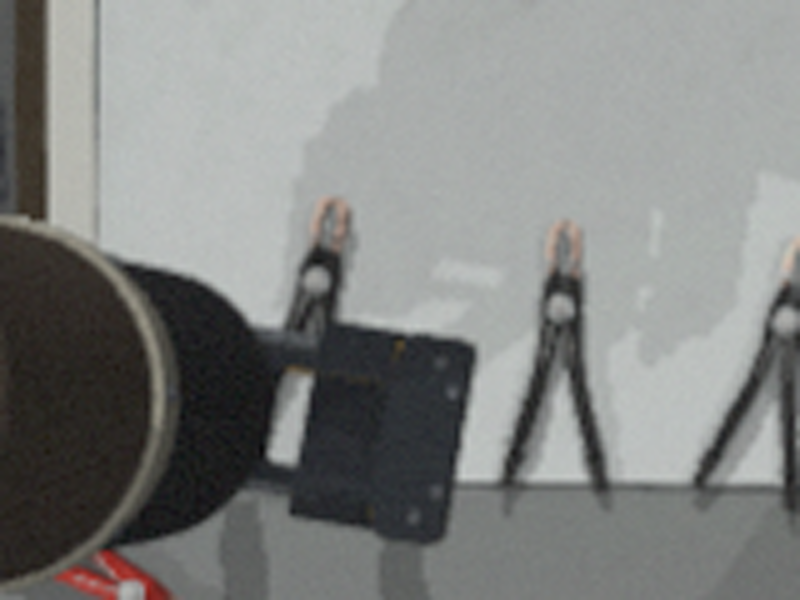

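servo_tool(motion=[{"offset": [0.02,0.002,0.0009],"roll": 0,"claw": 0.2},{"offset": [0.018,0,0],"roll": 0,"claw": 0.1},{"offset": [0,0,0],"roll": 0,"claw": 0}])

```text
clock: 2.78
tool_pos: [0.4903, 0.0241, 0.0099]
orientation: [114.1, 89.9, 15.7]
force: [-0.1, -0.5, 1.1]
opening: 0.045
```

Run:
```python
from h import *
p,R,a=pose();o=ctrl.get_obs();print(p,a,o['opening'],o['force'],o['moment'])
```

```text
[0.49033998 0.02413771 0.00989644] -98.41185915490645 0.044999139239490865 [-0.10215445 -0.45849947  1.10482447] [-0.05192316  0.01554276 -0.02602516]
```

servo_tool(motion=[{"offset": [0.005,-0.003,0.0012],"roll": 0,"claw": -0.1},{"offset": [0,0,0],"roll": 0,"claw": -0.15}])

```text
clock: 3.02
tool_pos: [0.4868, 0.0233, 0.0046]
orientation: [119.5, 89.9, 21.0]
force: [1.0, -0.1, 2.0]
opening: 0.038
```

servo_tool(motion=[{"offset": [0,0,0],"roll": 0,"claw": -0.25}])

```text
clock: 3.15
tool_pos: [0.4868, 0.0232, 0.0044]
orientation: [113.0, 89.9, 14.6]
force: [-0.4, -0.3, 5.5]
opening: 0.0346
```

servo_tool(motion=[{"offset": [0,0,0],"roll": 0,"claw": -0.25},{"offset": [0,0,0],"roll": 0,"claw": -0.25}])

```text
clock: 3.4
tool_pos: [0.4868, 0.0232, 0.0043]
orientation: [107.7, 90.0, 9.3]
force: [-0.6, -0.7, 7.0]
opening: 0.0334
```

servo_tool(motion=[{"offset": [-0.0015,0,0],"roll": 0,"claw": -0.4}])

```text
clock: 3.52
tool_pos: [0.4865, 0.0231, 0.0053]
orientation: [127.4, 90.0, 29.0]
force: [0.5, 0.4, -0.3]
opening: 0.0287
```

servo_tool(motion=[{"offset": [0,0,0],"roll": 0,"claw": -0.4}])

```text
clock: 3.65
tool_pos: [0.4864, 0.0231, 0.0052]
orientation: [150.8, 90.0, 52.3]
force: [-0.4, 0.8, -0.3]
opening: 0.0269
```

servo_tool(motion=[{"offset": [0,0,0],"roll": 0,"claw": -0.4},{"offset": [0,0,0],"roll": 0,"claw": -0.4}])

```text
clock: 3.9
tool_pos: [0.4863, 0.0231, 0.0049]
orientation: [-60.6, 90.0, -159.1]
force: [0.2, -0.5, -0.5]
opening: 0.0265
```

servo_tool(motion=[{"offset": [0,0,0],"roll": 0,"claw": -0.55}])

```text
clock: 4.03
tool_pos: [0.4863, 0.023, 0.005]
orientation: [-57.6, 90.0, -156.1]
force: [-0.4, -0.1, 0.6]
opening: 0.0224
```

servo_tool(motion=[{"offset": [0,0,0],"roll": 0,"claw": -0.55},{"offset": [0,0,0],"roll": 0,"claw": -0.55}])

```text
clock: 4.28
tool_pos: [0.4863, 0.0231, 0.005]
orientation: [-64.6, 90.0, -163.0]
force: [-0.2, -1.2, -0.3]
opening: 0.0204
```

servo_tool(motion=[{"offset": [0,0,0],"roll": 0,"claw": -1}])

```text
clock: 4.4
tool_pos: [0.4863, 0.0231, 0.005]
orientation: [-61.0, 90.0, -159.4]
force: [-0.6, 0.1, -1.1]
opening: 0.0202
```

servo_tool(motion=[{"offset": [0,0,0],"roll": 0,"claw": -1},{"offset": [0,0,0],"roll": 0,"claw": -1}])

```text
clock: 4.65
tool_pos: [0.4864, 0.0231, 0.0051]
orientation: [122.5, 90.0, 24.1]
force: [-0.3, 0.3, -0.4]
opening: 0.0201
```

Run:
```python
from h import *
o=ctrl.get_obs();print(o)
s=snap('scene','s2');crop(s,150,150,310,270,5,'s2c')
```

```text
{'clock': 4.65, 'joint_pos': array([ 2.59137769e+01,  1.85132728e+01, -3.78872454e+01,  2.72020884e-04,
       -3.35947092e+01,  5.56577244e+01]), 'qvel': array([-5.63120092e-02,  9.40354452e-05, -1.01641836e-01,  1.13398159e-02,
       -5.60324513e-02,  1.63242014e-02]), 'tau': array([ 4.88490192e-02, -4.37143457e+01,  1.76413947e+01,  4.17718694e+00,
        1.91044724e-01,  7.11956978e-03]), 'tool_pos': array([0.48641888, 0.02309499, 0.00508217]), 'orientation': array([122.53572988,  89.99522499,  24.1074578 ]), 'force': array([-0.29260193,  0.32143167, -0.37987524]), 'moment': array([-0.11655475,  0.09715492, -0.07683648]), 'opening': 0.02014257513403056}
```

View pics/s2c.png

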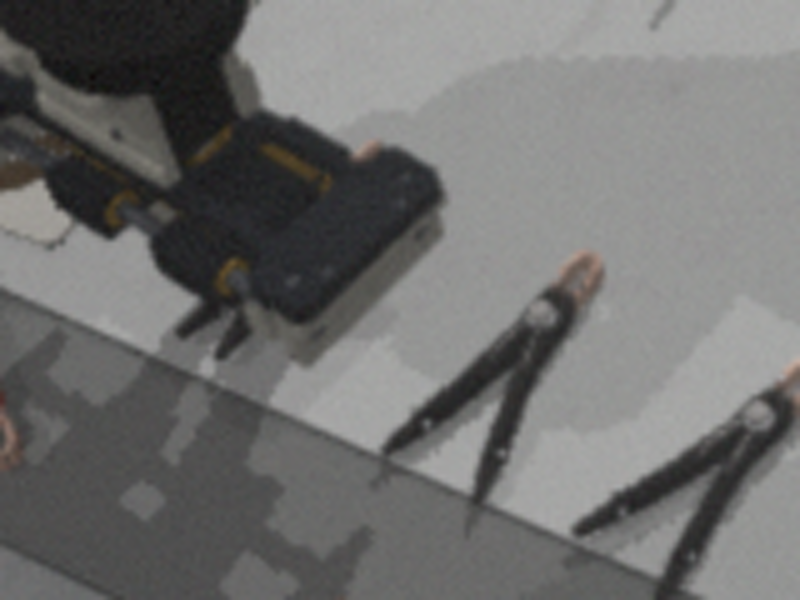

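servo_tool(motion=[{"offset": [0,0,0],"roll": 0,"claw": -0.1}])

```text
clock: 4.82
tool_pos: [0.4866, 0.0232, 0.0051]
orientation: [116.2, 90.0, 17.8]
force: [-0.2, 0.2, -0.6]
opening: 0.0258
```

servo_tool(motion=[{"offset": [0,0,0],"roll": 0,"claw": -0.1},{"offset": [0,0,0],"roll": 0,"claw": -0.1},{"offset": [0,0,0],"roll": 0,"claw": -0.1}])

```text
clock: 5.2
tool_pos: [0.4865, 0.0231, 0.0051]
orientation: [109.2, 90.0, 10.8]
force: [-0.3, -0.7, 0.1]
opening: 0.039
```

servo_tool(motion=[{"offset": [0,0,0],"roll": 0,"claw": -1}])

```text
clock: 5.32
tool_pos: [0.4863, 0.0231, 0.005]
orientation: [-64.3, 90.0, -162.7]
force: [-0.1, 0.6, -0.4]
opening: 0.0342
```

servo_tool(motion=[{"offset": [0,0,0],"roll": 0,"claw": -1}])

```text
clock: 5.45
tool_pos: [0.4862, 0.023, 0.005]
orientation: [-58.6, 90.0, -157.0]
force: [0.3, 0.3, -1.3]
opening: 0.0249
```

servo_tool(motion=[{"offset": [0,0,0],"roll": 0,"claw": -1}])

```text
clock: 5.58
tool_pos: [0.4863, 0.023, 0.005]
orientation: [-57.8, 90.0, -156.2]
force: [-1.2, -0.4, -0.3]
opening: 0.0204
```

servo_tool(motion=[{"offset": [0,0,0],"roll": 0,"claw": 0.1},{"offset": [0,0,0],"roll": 0,"claw": 0.2},{"offset": [-0.03,0,0],"roll": 0,"claw": 0.3},{"offset": [-0.04,0,0],"roll": 0,"claw": 0.3}])

```text
clock: 6.08
tool_pos: [0.4856, 0.0227, 0.0751]
orientation: [-56.5, 89.8, -154.9]
force: [0.8, 0.5, -0.0]
opening: 0.0536
```

Run:
```python
from h import *
p,R,a=pose();print(p,a)
# M: pin
for n,pin,h in(('M',(.5277,-.0957),-1.),('R',(.5228,-.1974),-12.5)):
    u=np.array([np.cos(np.radians(h)),np.sin(np.radians(h))]);g=np.array(pin)-.051*u;print(n,g,h-90)
    show(plan(p,a,[*g,.07],h-90),.3)
```

```text
[0.48562239 0.02274073 0.07507795] -98.42835651555684
M [ 0.47670777 -0.09480993] -91.0
[{"offset":[np.float64(0.0017), np.float64(0.0028), np.float64(0.0392)],"roll":-2.48,"claw":0.3}, {"offset":[np.float64(0.0017), np.float64(0.0011), np.float64(0.0393)],"roll":-2.48,"claw":0.3}, {"offset":[np.float64(0.0017), np.float64(-0.0006), np.float64(0.0393)],"roll":-2.48,"claw":0.3}] 3
R [ 0.4730089  -0.18636158] -102.5
[{"offset":[np.float64(0.001), np.float64(0.0036), np.float64(0.0417)],"roll":0.81,"claw":0.3}, {"offset":[np.float64(0.001), np.float64(0.0042), np.float64(0.0417)],"roll":0.81,"claw":0.3}, {"offset":[np.float64(0.001), np.float64(0.0048), np.float64(0.0416)],"roll":0.81,"claw":0.3}, {"offset":[np.float64(0.001), np.float64(0.0054), np.float64(0.0415)],"roll":0.81,"claw":0.3}, {"offset":[np.float64(0.001), np.float64(0.006), np.float64(0.0415)],"roll":0.81,"claw":0.3}] 5
```

servo_tool(motion=[{"offset": [0,0.0028,0.0392],"roll": -2.5,"claw": 0.3},{"offset": [0,0.0011,0.0393],"roll": -2.5,"claw": 0.3},{"offset": [0,-0.0006,0.0393],"roll": -2.5,"claw": 0.3},{"offset": [0.02,0,0],"roll": 0,"claw": 0.2},{"offset": [0.03,0,0],"roll": 0,"claw": 0.2},{"offset": [0,0,0],"roll": 0,"claw": 0.1}])

```text
clock: 6.82
tool_pos: [0.4758, -0.095, 0.0236]
orientation: [-79.7, 89.8, -170.7]
force: [-1.1, 0.6, 0.2]
opening: 0.0494
```

Run:
```python
from h import *
p,R,a=pose();print(p,a)
show(plan(p,a,[.4767,-.0948,.005],-91),-.1)
```

```text
[ 0.47579197 -0.09495276  0.02357505] -90.96782290318328
[{"offset":[np.float64(0.0186), np.float64(0.0009), np.float64(-0.0002)],"roll":0.03,"claw":-0.1}] 1
```

Descend and repeat the identical squeeze on M.

servo_tool(motion=[{"offset": [0.0175,0.0009,0],"roll": 0,"claw": 0},{"offset": [0,0,0],"roll": 0,"claw": -0.1},{"offset": [0,0,0],"roll": 0,"claw": -0.15}])

```text
clock: 7.2
tool_pos: [0.479, -0.0943, 0.0086]
orientation: [93.0, 89.9, 2.1]
force: [0.6, -0.1, -0.5]
opening: 0.0378
```

servo_tool(motion=[{"offset": [0,0,0],"roll": 0,"claw": -0.25}])

```text
clock: 7.32
tool_pos: [0.4789, -0.0944, 0.0084]
orientation: [98.5, 89.9, 7.6]
force: [-0.5, 0.1, 1.1]
opening: 0.0341
```

servo_tool(motion=[{"offset": [0,0,0],"roll": 0,"claw": -0.25},{"offset": [0,0,0],"roll": 0,"claw": -0.25}])

```text
clock: 7.58
tool_pos: [0.4787, -0.0945, 0.008]
orientation: [92.4, 90.0, 1.5]
force: [-0.5, 0.1, 2.9]
opening: 0.0331
```

servo_tool(motion=[{"offset": [0,0,0],"roll": 0,"claw": -0.4}])

```text
clock: 7.7
tool_pos: [0.4787, -0.0945, 0.0079]
orientation: [85.8, 90.0, -5.2]
force: [-0.9, 0.2, 4.5]
opening: 0.0283
```

servo_tool(motion=[{"offset": [0,0,0],"roll": 0,"claw": -0.4}])

```text
clock: 7.82
tool_pos: [0.4787, -0.0945, 0.0078]
orientation: [88.1, 90.0, -2.8]
force: [-0.1, -0.3, 4.6]
opening: 0.0269
```

servo_tool(motion=[{"offset": [0,0,0],"roll": 0,"claw": -0.4},{"offset": [0,0,0],"roll": 0,"claw": -0.4}])

```text
clock: 8.07
tool_pos: [0.4787, -0.0945, 0.0077]
orientation: [93.7, 90.0, 2.8]
force: [0.2, -0.5, 4.7]
opening: 0.0264
```

servo_tool(motion=[{"offset": [0,0,0],"roll": 0,"claw": -0.55}])

```text
clock: 8.2
tool_pos: [0.4786, -0.0945, 0.0077]
orientation: [90.5, 90.0, -0.4]
force: [-0.2, -0.7, 5.8]
opening: 0.0221
```

servo_tool(motion=[{"offset": [0,0,0],"roll": 0,"claw": -0.55},{"offset": [0,0,0],"roll": 0,"claw": -0.55}])

```text
clock: 8.45
tool_pos: [0.4786, -0.0945, 0.0077]
orientation: [88.7, 90.0, -2.2]
force: [-1.3, -0.0, 6.8]
opening: 0.0196
```

servo_tool(motion=[{"offset": [0,0,0],"roll": 0,"claw": -1},{"offset": [0,0,0],"roll": 0,"claw": -1}])

```text
clock: 8.7
tool_pos: [0.4785, -0.0945, 0.0078]
orientation: [87.4, 90.0, -3.5]
force: [-1.4, -0.0, 6.6]
opening: 0.0178
```

servo_tool(motion=[{"offset": [0,0,0],"roll": 0,"claw": -0.1}])

```text
clock: 8.82
tool_pos: [0.4785, -0.0944, 0.0076]
orientation: [116.5, 90.0, 25.6]
force: [1.2, 0.6, 1.0]
opening: 0.0233
```

servo_tool(motion=[{"offset": [0,0,0],"roll": 0,"claw": -0.1},{"offset": [0,0,0],"roll": 0,"claw": -0.1},{"offset": [0,0,0],"roll": 0,"claw": -0.1}])

```text
clock: 9.2
tool_pos: [0.4781, -0.0945, 0.0073]
orientation: [-85.0, 90.0, -176.0]
force: [0.1, 0.1, 0.6]
opening: 0.0387
```

servo_tool(motion=[{"offset": [0,0,0],"roll": 0,"claw": -1}])

```text
clock: 9.32
tool_pos: [0.4782, -0.0945, 0.0074]
orientation: [-84.8, 90.0, -175.7]
force: [0.3, 0.0, -0.9]
opening: 0.0333
```

servo_tool(motion=[{"offset": [0,0,0],"roll": 0,"claw": -1}])

```text
clock: 9.45
tool_pos: [0.4782, -0.0945, 0.0075]
orientation: [-83.2, 90.0, -174.1]
force: [-1.0, -0.9, -0.8]
opening: 0.0251
```

servo_tool(motion=[{"offset": [0,0,0],"roll": 0,"claw": -1}])

```text
clock: 9.57
tool_pos: [0.4783, -0.0945, 0.0075]
orientation: [-83.9, 90.0, -174.8]
force: [0.2, 0.5, -1.0]
opening: 0.0179
```

Position-controlled squeezes at y≈-30 follow the command either way, because the 30 N grip exceeds 24 N. I'll squeeze nearer the hinge, where a firm clamp needs more than 30 N to open fully and a tired one still gives.

servo_tool(motion=[{"offset": [0,0,0],"roll": 0,"claw": 0.0},{"offset": [0,0,0],"roll": 0,"claw": 0.1},{"offset": [0,0.016,-0.0006],"roll": 0,"claw": 0.1},{"offset": [0,0.016,-0.0006],"roll": 0,"claw": 0},{"offset": [0,0,0],"roll": 0,"claw": -0.25},{"offset": [0,0,0],"roll": 0,"claw": -0.45},{"offset": [0,0,0],"roll": 0,"claw": -1},{"offset": [0,0,0],"roll": 0,"claw": -1}])

```text
clock: 10.58
tool_pos: [0.5101, -0.0939, 0.0075]
orientation: [-90.8, 90.0, 178.2]
force: [-0.8, 0.4, -0.9]
opening: 0.014
```

servo_tool(motion=[{"offset": [0,0,0],"roll": 0,"claw": -1},{"offset": [0,0,0],"roll": 0,"claw": -1}])

```text
clock: 10.82
tool_pos: [0.5103, -0.0938, 0.0076]
orientation: [-124.0, 90.0, 145.1]
force: [0.5, -0.1, -1.1]
opening: 0.0143
```

Run:
```python
from h import *
s=snap('scene','s3');crop(s,190,170,310,260,6,'s3c')
```

```text
(no output)
```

View pics/s3c.png

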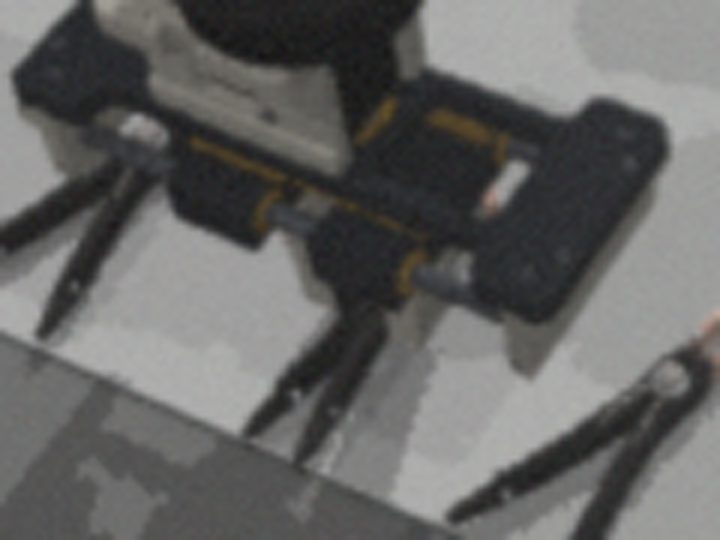

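Run:
```python
from h import *
p,R,a=pose();print(p,a)
q=p.copy();q[2]=.065
show(plan(q,a,[.5056,-.1936,.065],-102.5),.3)
show(plan(q,a,[.5224,.0173,.065],-98.2),.3)
```

```text
[ 0.51037355 -0.09380788  0.00759106] -90.92665942407113
[{"offset":[np.float64(-0.0), np.float64(-0.0016), np.float64(0.0499)],"roll":5.79,"claw":0.3}, {"offset":[np.float64(-0.0), np.float64(0.0035), np.float64(0.0498)],"roll":5.79,"claw":0.3}] 2
[{"offset":[np.float64(-0.0), np.float64(0.0034), np.float64(-0.0371)],"roll":2.42,"claw":0.3}, {"offset":[np.float64(-0.0), np.float64(0.0018), np.float64(-0.0372)],"roll":2.42,"claw":0.3}, {"offset":[np.float64(-0.0), np.float64(0.0003), np.float64(-0.0373)],"roll":2.42,"claw":0.3}] 3
```

servo_tool(motion=[{"offset": [0,0,0],"roll": 0,"claw": -0.2},{"offset": [0,0,0],"roll": 0,"claw": 0},{"offset": [-0.03,0,0],"roll": 0,"claw": 0.1},{"offset": [-0.03,0,0],"roll": 0,"claw": 0.1},{"offset": [0,-0.0016,0.05],"roll": 5.8,"claw": 0.1},{"offset": [0,0.0035,0.0498],"roll": 5.8,"claw": 0.1},{"offset": [0,0,0],"roll": 0,"claw": 0.1},{"offset": [0.025,0,0],"roll": 0,"claw": 0.1},{"offset": [0.025,0,0],"roll": 0,"claw": 0.1},{"offset": [0,0,0],"roll": 0,"claw": 0.1}])

```text
clock: 12.12
tool_pos: [0.5042, -0.1931, 0.0161]
orientation: [-81.2, 89.8, 176.3]
force: [-0.2, -0.2, -0.6]
opening: 0.0481
```

Run:
```python
from h import *
p,R,a=pose();print(p,a)
show(plan(p,a,[.5056,-.1936,.0075],-102.5),0)
```

```text
[ 0.50422934 -0.1931127   0.01609151] -102.49252404254835
[{"offset":[np.float64(0.0086), np.float64(0.0014), np.float64(0.0002)],"roll":0.01,"claw":0}] 1
```

servo_tool(motion=[{"offset": [0.008,0.001,0.0002],"roll": 0,"claw": 0},{"offset": [0,0,0],"roll": 0,"claw": -0.25},{"offset": [0,0,0],"roll": 0,"claw": -0.45},{"offset": [0,0,0],"roll": 0,"claw": -1},{"offset": [0,0,0],"roll": 0,"claw": -1}])

```text
clock: 12.75
tool_pos: [0.5068, -0.1941, 0.01]
orientation: [95.0, 90.0, -7.5]
force: [0.1, 1.5, 3.2]
opening: 0.0168
```

servo_tool(motion=[{"offset": [0,0,0],"roll": 0,"claw": -1},{"offset": [0,0,0],"roll": 0,"claw": -1}])

```text
clock: 13.0
tool_pos: [0.5069, -0.1941, 0.01]
orientation: [89.1, 90.0, -13.4]
force: [-1.8, 1.4, 5.2]
opening: 0.0173
```

Run:
```python
from h import *
s=snap('scene','s4');crop(s,220,190,340,280,6,'s4c')
```

```text
(no output)
```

View pics/s4c.png

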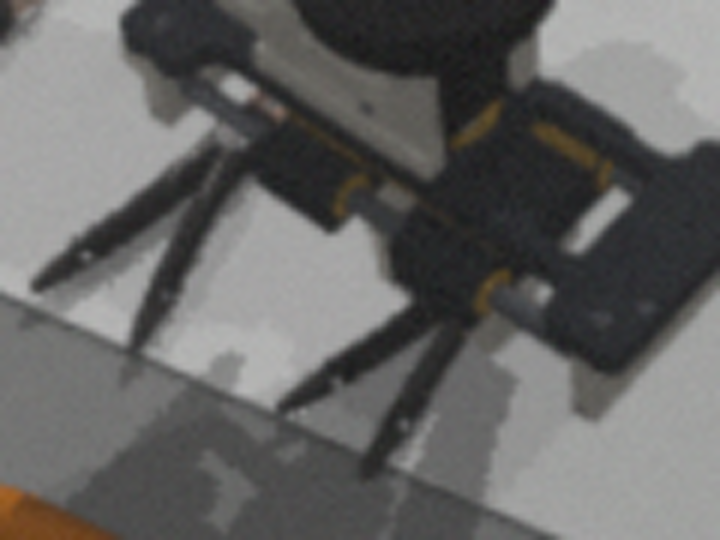

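R's arm tips (crop (285,408) and (370,470)) stay far apart, at 17.3 mm. M's closed much more, to 14.3 mm with tips at (255,430) and (305,458). So M looks tired; check L the same way.

Run:
```python
from h import *
p,R,a=pose();print(p,a)
q=p.copy();q[2]=.065
show(plan(q,a,[.5224,.0173,.065],-98.2,n=4),.1)
```

```text
[ 0.50688147 -0.19411998  0.0099523 ] -102.51565257919414
[{"offset":[np.float64(-0.0), np.float64(-0.0077), np.float64(-0.0524)],"roll":-1.08,"claw":0.1}, {"offset":[np.float64(-0.0), np.float64(-0.0067), np.float64(-0.0526)],"roll":-1.08,"claw":0.1}, {"offset":[np.float64(-0.0), np.float64(-0.0057), np.float64(-0.0527)],"roll":-1.08,"claw":0.1}, {"offset":[np.float64(-0.0), np.float64(-0.0047), np.float64(-0.0528)],"roll":-1.08,"claw":0.1}] 4
```

servo_tool(motion=[{"offset": [0,0,0],"roll": 0,"claw": -0.2},{"offset": [0,0,0],"roll": 0,"claw": 0.1},{"offset": [-0.03,0,0],"roll": 0,"claw": 0.1},{"offset": [-0.03,0,0],"roll": 0,"claw": 0.1},{"offset": [0,-0.0077,-0.0524],"roll": -1.1,"claw": 0.1},{"offset": [0,-0.0067,-0.0526],"roll": -1.1,"claw": 0.1},{"offset": [0,-0.0057,-0.0527],"roll": -1.1,"claw": 0.1},{"offset": [0,-0.0047,-0.0528],"roll": -1.1,"claw": 0.1},{"offset": [0,0,0],"roll": 0,"claw": 0.1},{"offset": [0.025,0,0],"roll": 0,"claw": 0.1},{"offset": [0.02,0,0],"roll": 0,"claw": 0.1},{"offset": [0,0,0],"roll": 0,"claw": 0.1}])

```text
clock: 14.55
tool_pos: [0.5204, 0.0163, 0.0231]
orientation: [-62.2, 89.8, -160.3]
force: [0.3, -0.4, 1.0]
opening: 0.0483
```

Run:
```python
from h import *
p,R,a=pose();print(p,a)
show(plan(p,a,[.5224,.0173,.0085],-98.2,n=1),0)
```

```text
[0.52041871 0.01632187 0.02305915] -98.1819948465112
[{"offset":[np.float64(0.0146), np.float64(0.0018), np.float64(-0.0013)],"roll":0.02,"claw":0}] 1
```

servo_tool(motion=[{"offset": [0.0146,0.0018,-0.0008],"roll": 0,"claw": 0},{"offset": [0,0,0],"roll": 0,"claw": -0.25},{"offset": [0,0,0],"roll": 0,"claw": -0.45},{"offset": [0,0,0],"roll": 0,"claw": -1},{"offset": [0,0,0],"roll": 0,"claw": -1}])

```text
clock: 15.18
tool_pos: [0.5241, 0.018, 0.0104]
orientation: [118.0, 90.0, 19.8]
force: [-0.3, 0.1, 0.9]
opening: 0.0176
```

servo_tool(motion=[{"offset": [0,0,0],"roll": 0,"claw": -1},{"offset": [0,0,0],"roll": 0,"claw": -1}])

```text
clock: 15.42
tool_pos: [0.5242, 0.018, 0.0103]
orientation: [111.9, 90.0, 13.8]
force: [-0.8, -0.2, 3.0]
opening: 0.0173
```

Run:
```python
from h import *
s=snap('scene','s5');crop(s,150,150,270,240,6,'s5c')
```

```text
(no output)
```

View pics/s5c.png

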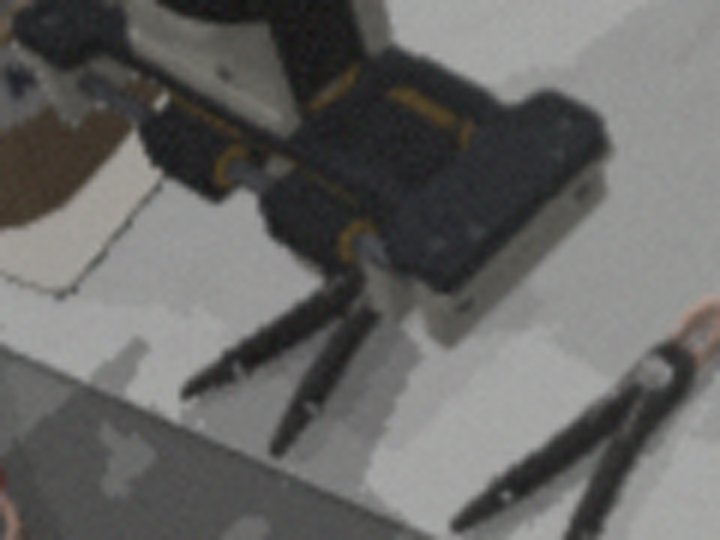

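L gives 17.3 mm like R, so M is the tired one. Release L, take M, and carry it to the tray.

Run:
```python
from h import *
p,R,a=pose();print(p,a)
q=p.copy();q[2]=.065
show(plan(q,a,[.4767,-.0946,.065],-91,n=3),.1)
```

```text
[0.52413925 0.01800445 0.01027687] -98.11726417706633
[{"offset":[np.float64(-0.0), np.float64(-0.0104), np.float64(0.0394)],"roll":-2.37,"claw":0.1}, {"offset":[np.float64(-0.0), np.float64(-0.012), np.float64(0.0389)],"roll":-2.37,"claw":0.1}, {"offset":[np.float64(-0.0), np.float64(-0.0136), np.float64(0.0384)],"roll":-2.37,"claw":0.1}] 3
```

servo_tool(motion=[{"offset": [0,0,0],"roll": 0,"claw": -0.2},{"offset": [0,0,0],"roll": 0,"claw": 0.1},{"offset": [-0.03,0,0],"roll": 0,"claw": 0.2},{"offset": [-0.03,0,0],"roll": 0,"claw": 0.2},{"offset": [0,-0.0104,0.0394],"roll": -2.4,"claw": 0.2},{"offset": [0,-0.012,0.0389],"roll": -2.4,"claw": 0.2},{"offset": [0,-0.0136,0.0384],"roll": -2.4,"claw": 0.2},{"offset": [0,0,0],"roll": 0,"claw": 0.2},{"offset": [0.025,0,0],"roll": 0,"claw": 0.2},{"offset": [0.03,0,0],"roll": 0,"claw": 0.1},{"offset": [0,0,0],"roll": 0,"claw": 0.1}])

```text
clock: 16.85
tool_pos: [0.4749, -0.0946, 0.0133]
orientation: [-79.9, 89.7, -170.8]
force: [0.2, -0.1, -0.0]
opening: 0.0481
```

Run:
```python
from h import *
p,R,a=pose();print(p,a)
show(plan(p,a,[.4765,-.0946,.006],-91,n=1),0)
```

```text
[ 0.47488192 -0.09459955  0.01327499] -90.94267387033534
[{"offset":[np.float64(0.0073), np.float64(0.0016), np.float64(-0.0)],"roll":0.06,"claw":0}] 1
```

servo_tool(motion=[{"offset": [0.0075,0,0],"roll": 0,"claw": 0},{"offset": [0,0,0],"roll": 0,"claw": -0.15},{"offset": [0,0,0],"roll": 0,"claw": -0.4},{"offset": [0,0,0],"roll": 0,"claw": -1},{"offset": [0,0,0],"roll": 0,"claw": -1},{"offset": [0,0,0],"roll": 0,"claw": -1}])

```text
clock: 17.6
tool_pos: [0.4765, -0.0946, 0.0077]
orientation: [99.5, 90.0, 8.6]
force: [-1.5, 0.4, 1.9]
opening: 0.0187
```

servo_tool(motion=[{"offset": [-0.02,0,0],"roll": 0,"claw": -1},{"offset": [-0.03,0,0],"roll": 0,"claw": -1},{"offset": [-0.04,0,0],"roll": 0,"claw": -1},{"offset": [0,0,0],"roll": 0,"claw": -1}])

```text
clock: 18.1
tool_pos: [0.4785, -0.0944, 0.1003]
orientation: [97.9, 89.7, 7.0]
force: [-0.4, -0.1, -1.4]
opening: 0.0189
```

Run:
```python
from h import *
p,R,a=pose();print(p,a,ctrl.get_obs()['joint_pos'])
s=snap('scene','s6');crop(s,180,130,320,240,5,'s6c')
show(plan(p,a,[.5604,-.372,.11],-184.6,n=10),-1)
```

```text
[ 0.4784738 -0.0944385  0.1002891] -90.90409805516859 [ 1.20181050e+01  9.96447439e+00 -3.25184871e+01  4.06674826e-02
 -4.71781153e+01  7.70501052e+01]
[{"offset":[np.float64(-0.001), np.float64(0.0086), np.float64(0.0276)],"roll":9.37,"claw":-1}, {"offset":[np.float64(-0.001), np.float64(0.013), np.float64(0.0258)],"roll":9.37,"claw":-1}, {"offset":[np.float64(-0.001), np.float64(0.017), np.float64(0.0234)],"roll":9.37,"claw":-1}, {"offset":[np.float64(-0.001), np.float64(0.0206), np.float64(0.0203)],"roll":9.37,"claw":-1}, {"offset":[np.float64(-0.001), np.float64(0.0237), np.float64(0.0167)],"roll":9.37,"claw":-1}, {"offset":[np.float64(-0.001), np.float64(0.0261), np.float64(0.0126)],"roll":9.37,"claw":-1}, {"offset":[np.float64(-0.001), np.float64(0.0278), np.float64(0.0082)],"roll":9.37,"claw":-1}, {"offset":[np.float64(-0.001), np.float64(0.0287), np.float64(0.0036)],"roll":9.37,"claw":-1}, {"offset":[np.float64(-0.001), np.float64(0.0289), np.float64(-0.0012)],"roll":9.37,"claw":-1}, {"offset":[np.float64(-0.001), np.float64(0.0283), np.float64(-0.0059)],"roll":9.37,"claw":-1}] 10
```

View pics/s6c.png

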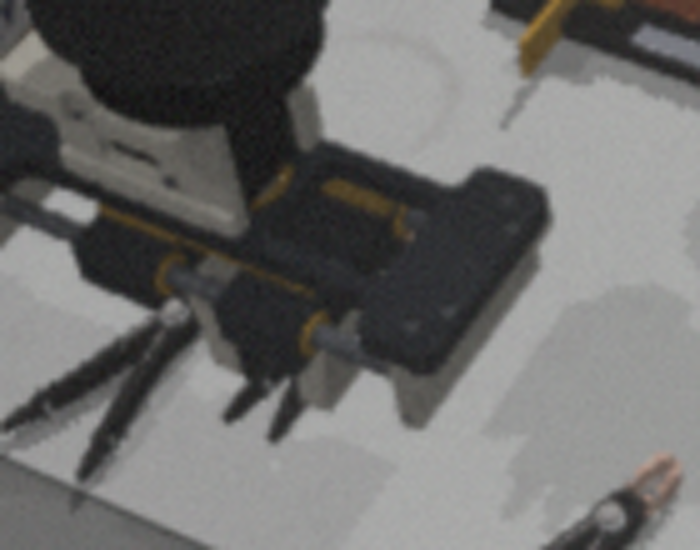

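M is held, with its arms visible at (245,400) and (290,420). Carry it.

servo_tool(motion=[{"offset": [-0.001,0.0086,0.0276],"roll": 9.37,"claw": -1},{"offset": [-0.001,0.013,0.0258],"roll": 9.37,"claw": -1},{"offset": [-0.001,0.017,0.0234],"roll": 9.37,"claw": -1},{"offset": [-0.001,0.0206,0.0203],"roll": 9.37,"claw": -1},{"offset": [-0.001,0.0237,0.0167],"roll": 9.37,"claw": -1},{"offset": [-0.001,0.0261,0.0126],"roll": 9.37,"claw": -1},{"offset": [-0.001,0.0278,0.0082],"roll": 9.37,"claw": -1},{"offset": [-0.001,0.0287,0.0036],"roll": 9.37,"claw": -1},{"offset": [-0.001,0.0289,-0.0012],"roll": 9.37,"claw": -1},{"offset": [-0.001,0.0283,-0.0059],"roll": 9.37,"claw": -1},{"offset": [0,0,0],"roll": 0,"claw": -1}])

```text
clock: 19.52
tool_pos: [0.5574, -0.3735, 0.105]
orientation: [-15.1, 89.8, 160.1]
force: [-0.7, 0.8, -1.2]
opening: 0.0185
```

Run:
```python
from h import *
p,R,a=pose();print(p,a,ctrl.get_obs()['joint_pos'])
s=snap('top','t7');crop(s,340,160,500,280,5,'t7c')
show(plan(p,a,[.5604,-.372,.011],-184.6,n=1),-1)
```

```text
[ 0.55741864 -0.37354541  0.10497356] 175.17736127848144 [-1.72229353e+01  2.55375756e+01 -8.36481194e+00 -9.24283435e-03
 -5.62628182e+01  1.24053811e+01]
[{"offset":[np.float64(0.094), np.float64(-0.0018), np.float64(-0.0028)],"roll":-0.22,"claw":-1}] 1
```

View pics/t7c.png

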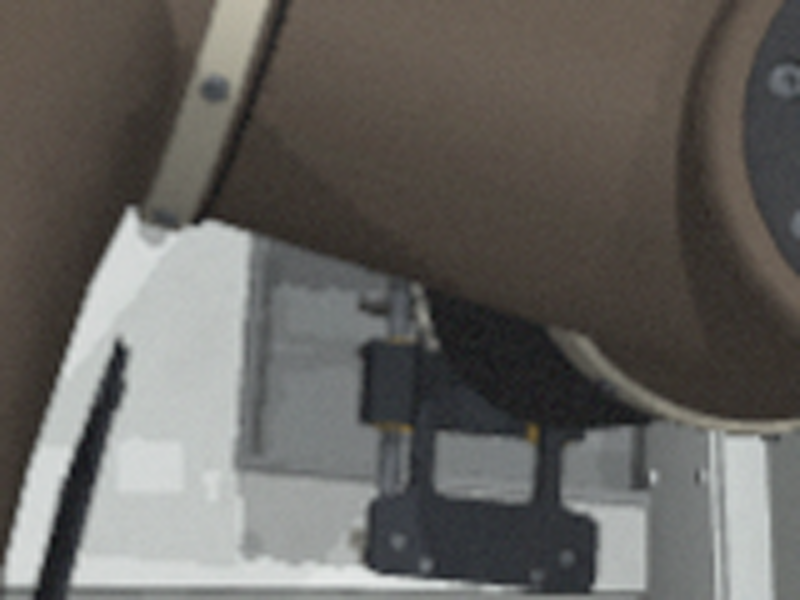

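servo_tool(motion=[{"offset": [0.03,-0.001,-0.0015],"roll": 0,"claw": -1},{"offset": [0.03,-0.0008,-0.0013],"roll": 0,"claw": -1},{"offset": [0.025,0,0],"roll": 0,"claw": -1},{"offset": [0,0,0],"roll": 0,"claw": -1}])

```text
clock: 20.08
tool_pos: [0.5589, -0.3691, 0.0196]
orientation: [-18.2, 89.7, 157.3]
force: [-0.2, -0.5, -1.0]
opening: 0.0187
```

Run:
```python
from h import *
p,R,a=pose();print(p,a)
s=snap('scene','s8');crop(s,340,190,480,310,5,'s8c')
```

```text
[ 0.55887466 -0.36908231  0.01959205] 175.45853590008656
```

View pics/s8c.png

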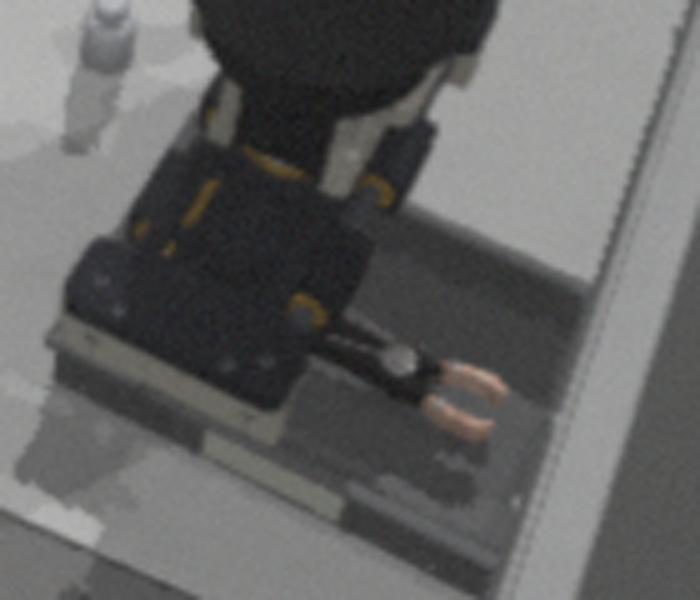

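Jaws are at (470,400), level and well inside the tray. Lower about 9 mm and release.

servo_tool(motion=[{"offset": [0.0085,0,0],"roll": 0,"claw": -1},{"offset": [0,0,0],"roll": 0,"claw": -1}])

```text
clock: 20.38
tool_pos: [0.5611, -0.3705, 0.0142]
orientation: [-163.2, 90.0, 12.2]
force: [0.5, -0.5, -1.1]
opening: 0.0187
```

servo_tool(motion=[{"offset": [0,0,0],"roll": 0,"claw": -0.5},{"offset": [0,0,0],"roll": 0,"claw": -0.2},{"offset": [0,0,0],"roll": 0,"claw": 0},{"offset": [0,0,0],"roll": 0,"claw": 0.1},{"offset": [-0.02,0,0],"roll": 0,"claw": 0.1},{"offset": [-0.03,0,0],"roll": 0,"claw": 0.1},{"offset": [-0.04,0,0],"roll": 0,"claw": 0.1}])

```text
clock: 21.25
tool_pos: [0.5604, -0.3704, 0.104]
orientation: [-16.1, 89.9, 159.3]
force: [0.7, -0.8, 0.4]
opening: 0.0479
```

Run:
```python
from h import *
p,R,a=pose();print(p,a)
s=snap('scene','s9');crop(s,170,150,330,270,5,'s9c');crop(s,340,190,480,310,4,'s9d')
u=lambda h:np.array([np.cos(np.radians(h)),np.sin(np.radians(h))])
g=np.array((.5228,-.1974))-.051*u(-12.5);print(g)
show(plan(p,a,[*g,.10],-102.5,n=9),.2)
```

```text
[ 0.56041216 -0.37041792  0.10397289] 175.36827682017017
[ 0.4730089  -0.18636158]
[{"offset":[np.float64(0.0004), np.float64(-0.0196), np.float64(0.0113)],"roll":-9.13,"claw":0.2}, {"offset":[np.float64(0.0004), np.float64(-0.0211), np.float64(0.0081)],"roll":-9.13,"claw":0.2}, {"offset":[np.float64(0.0004), np.float64(-0.0222), np.float64(0.0046)],"roll":-9.13,"claw":0.2}, {"offset":[np.float64(0.0004), np.float64(-0.0226), np.float64(0.001)],"roll":-9.13,"claw":0.2}, {"offset":[np.float64(0.0004), np.float64(-0.0225), np.float64(-0.0026)],"roll":-9.13,"claw":0.2}, {"offset":[np.float64(0.0004), np.float64(-0.0218), np.float64(-0.0061)],"roll":-9.13,"claw":0.2}, {"offset":[np.float64(0.0004), np.float64(-0.0206), np.float64(-0.0095)],"roll":-9.13,"claw":0.2}, {"offset":[np.float64(0.0004), np.float64(-0.0188), np.float64(-0.0126)],"roll":-9.13,"claw":0.2}, {"offset":[np.float64(0.0004), np.float64(-0.0166), np.float64(-0.0154)],"roll":-9.13,"claw":0.2}] 9
```

View pics/s9c.png

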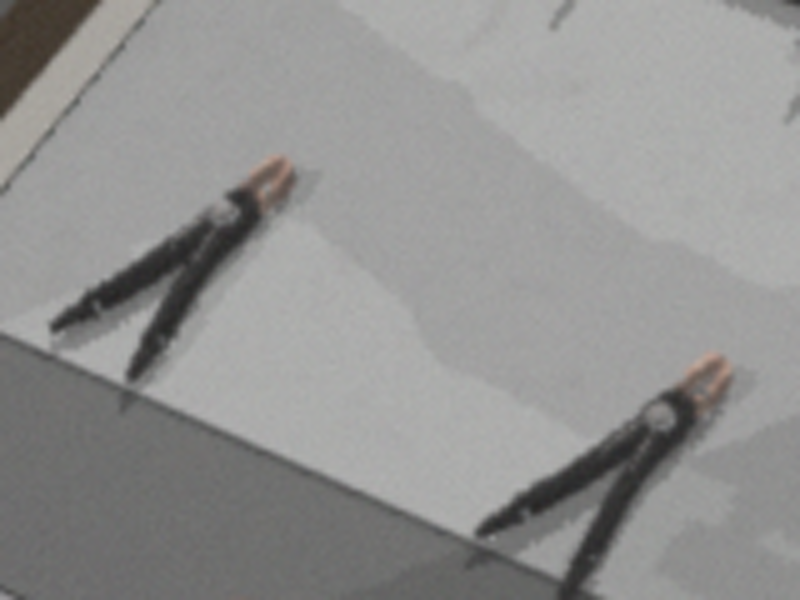

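View pics/s9d.png

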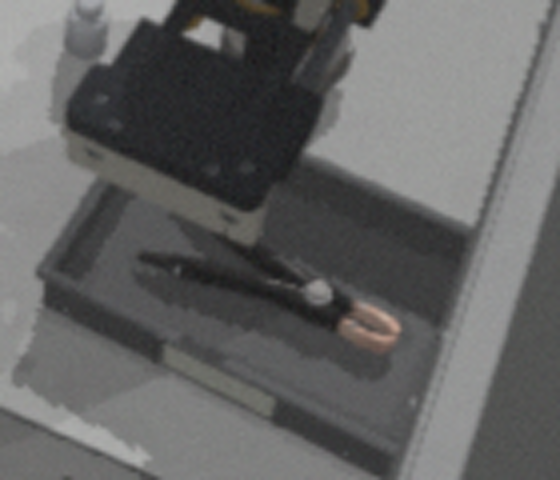

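M lies flat in the tray, pin at (318,292). Check whether L and R moved from their first poses by template matching.

Run:
```python
from h import *
a=load('scene0');b=load('s9')
A=cv2.resize(a['frame'],None,fx=4,fy=4,interpolation=cv2.INTER_CUBIC);B=cv2.resize(b['frame'],None,fx=4,fy=4,interpolation=cv2.INTER_CUBIC)
for n,(u,v) in {'Ljaw':(224,185),'Lpin':(214,192),'Rjaw':(311,226),'Rpin':(302,233),'Larm1':(183,213),'Larm2':(197,223),'Rarm1':(268,254),'Rarm2':(285,267)}.items():
    T=A[4*v-32:4*v+32,4*u-32:4*u+32]; S=B[4*v-64:4*v+64,4*u-64:4*u+64]
    r=cv2.matchTemplate(S,T,cv2.TM_CCOEFF_NORMED);_,m,_,l=cv2.minMaxLoc(r)
    du,dv=(l[0]-32)/4,(l[1]-32)/4
    print(n,m.round(2),du,dv,(atz(b,u+du,v+dv,.015)-atz(b,u,v,.015))[:2].round(4))
```

```text
Traceback (most recent call last):
AttributeError: 'float' object has no attribute 'round'
```

servo_tool(motion=[{"offset": [0.0004,-0.0196,0.0113],"roll": -9.1,"claw": 0.2},{"offset": [0.0004,-0.0211,0.0081],"roll": -9.1,"claw": 0.2},{"offset": [0.0004,-0.0222,0.0046],"roll": -9.1,"claw": 0.2},{"offset": [0.0004,-0.0226,0.001],"roll": -9.1,"claw": 0.2},{"offset": [0.0004,-0.0225,-0.0026],"roll": -9.1,"claw": 0.2},{"offset": [0.0004,-0.0218,-0.0061],"roll": -9.1,"claw": 0.2},{"offset": [0.0004,-0.0206,-0.0095],"roll": -9.1,"claw": 0.2},{"offset": [0.0004,-0.0188,-0.0126],"roll": -9.2,"claw": 0.2},{"offset": [0.0004,-0.0166,-0.0154],"roll": -9.2,"claw": 0.2},{"offset": [0,0,0],"roll": 0,"claw": 0.2}])

```text
clock: 22.55
tool_pos: [0.4736, -0.1856, 0.1007]
orientation: [115.2, 90.0, 12.8]
force: [0.4, 0.1, 0.3]
opening: 0.0524
```

Run:
```python
from h import *
a=load('scene0');b=load('s9')
A=cv2.resize(a['frame'],None,fx=4,fy=4,interpolation=cv2.INTER_CUBIC);B=cv2.resize(b['frame'],None,fx=4,fy=4,interpolation=cv2.INTER_CUBIC)
for n,(u,v) in {'Ljaw':(224,185),'Lpin':(214,192),'Rjaw':(311,226),'Rpin':(302,233),'Larm1':(183,213),'Larm2':(197,223),'Rarm1':(268,254),'Rarm2':(285,267)}.items():
    T=A[4*v-32:4*v+32,4*u-32:4*u+32]; S=B[4*v-64:4*v+64,4*u-64:4*u+64]
    r=cv2.matchTemplate(S,T,cv2.TM_CCOEFF_NORMED);_,m,_,l=cv2.minMaxLoc(r)
    du,dv=(l[0]-32)/4,(l[1]-32)/4
    print(n,round(m,2),du,dv,(atz(b,u+du,v+dv,.015)-atz(b,u,v,.015))[:2].round(4))
p,R,a=pose();print(p,a)
show(plan(p,a,[.473,-.1864,.01],-102.5,n=2),.1)
```

```text
Ljaw 0.98 -1.5 1.5 [-0.0049  0.0005]
Lpin 0.98 -1.25 1.75 [-0.0051 -0.0004]
Rjaw 0.98 0.25 0.25 [-0.0003 -0.0007]
Rpin 0.99 0.25 0.25 [-0.0003 -0.0007]
Larm1 0.9 0.25 1.5 [-0.0028 -0.0028]
Larm2 0.95 0.25 0.5 [-0.0008 -0.0012]
Rarm1 0.99 0.75 0.25 [ 0.0002 -0.0016]
Rarm2 0.99 0.5 0.25 [-0.0001 -0.0011]
[ 0.47364732 -0.18555735  0.10069657] -102.40431672976396
[{"offset":[np.float64(0.0453), np.float64(-0.0002), np.float64(0.0005)],"roll":0.05,"claw":0.1}, {"offset":[np.float64(0.0453), np.float64(-0.0002), np.float64(0.0005)],"roll":0.05,"claw":0.1}] 2
```

servo_tool(motion=[{"offset": [0.045,0,0.0012],"roll": 0,"claw": 0.2},{"offset": [0.04,0,0],"roll": 0,"claw": 0.1},{"offset": [0.007,0.001,0],"roll": 0,"claw": 0},{"offset": [0,0,0],"roll": 0,"claw": -0.1}])

```text
clock: 23.05
tool_pos: [0.4754, -0.1882, 0.0087]
orientation: [-26.7, 90.0, -129.3]
force: [0.8, -0.4, 0.3]
opening: 0.041
```

servo_tool(motion=[{"offset": [0,0,0],"roll": 0,"claw": -0.2}])

```text
clock: 23.18
tool_pos: [0.476, -0.188, 0.0097]
orientation: [97.4, 89.9, -5.1]
force: [-0.6, -0.4, -0.2]
opening: 0.0366
```

servo_tool(motion=[{"offset": [0.0035,-0.003,0],"roll": 0,"claw": -0.2},{"offset": [0,0,0],"roll": 0,"claw": -0.35},{"offset": [0,0,0],"roll": 0,"claw": -0.6},{"offset": [0,0,0],"roll": 0,"claw": -1},{"offset": [0,0,0],"roll": 0,"claw": -1},{"offset": [0,0,0],"roll": 0,"claw": -1}])

```text
clock: 23.92
tool_pos: [0.4744, -0.1874, 0.0074]
orientation: [95.1, 89.7, -7.4]
force: [-0.4, -0.7, 11.8]
opening: 0.0188
```

servo_tool(motion=[{"offset": [-0.01,0,0],"roll": 0,"claw": -1},{"offset": [-0.02,0,0],"roll": 0,"claw": -1},{"offset": [-0.03,0,0],"roll": 0,"claw": -1},{"offset": [0,0,0],"roll": 0,"claw": -1}])

```text
clock: 24.42
tool_pos: [0.4735, -0.1872, 0.0678]
orientation: [100.1, 89.7, -2.4]
force: [-0.6, -0.7, -0.4]
opening: 0.0185
```

Run:
```python
from h import *
p,R,a=pose();print(p,a)
s=snap('scene','s10');crop(s,220,160,380,280,5,'s10c')
s=snap('top','t10');crop(s,240,180,400,300,5,'t10c')
```

```text
[ 0.47351372 -0.18721836  0.06778263] -102.51410548543784
```

View pics/s10c.png

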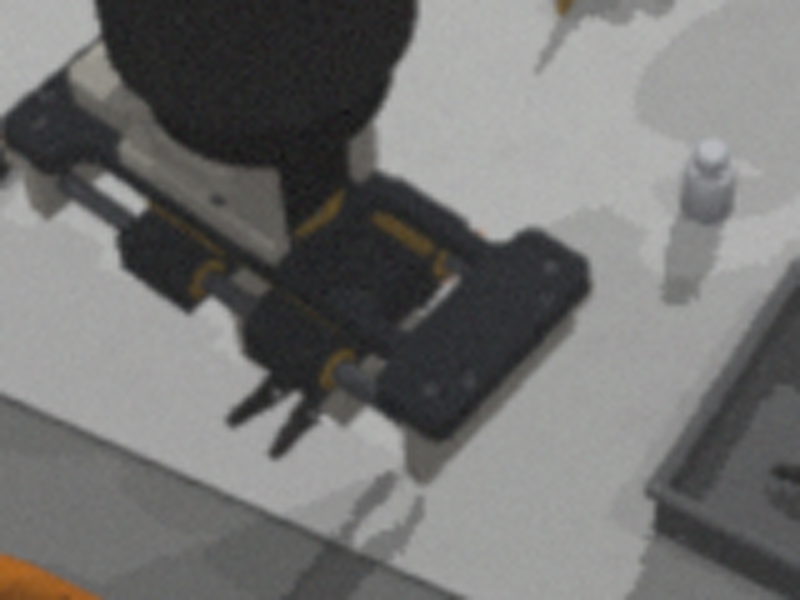

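View pics/t10c.png

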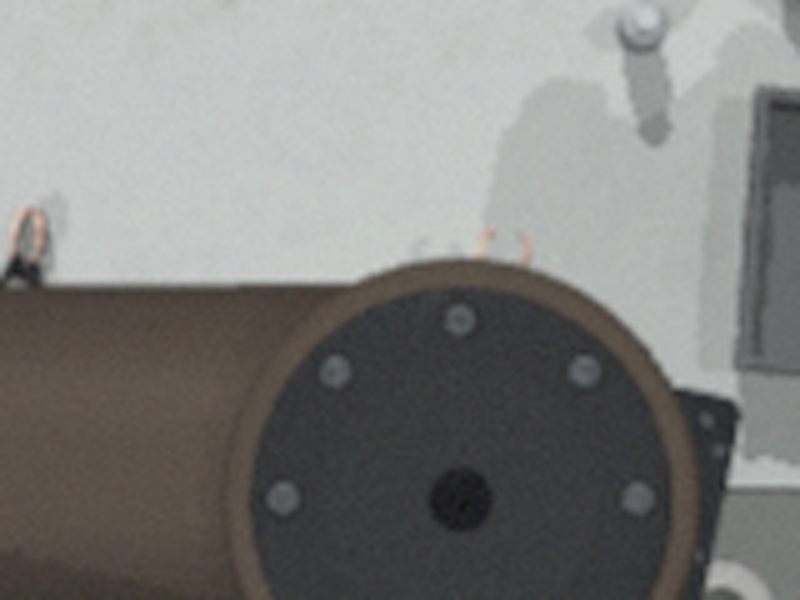

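Run:
```python
from h import *
s=load('t10');p,R,a=pose()
c=lambda X,Y,u0,v0,k:np.array([(X+.5)/k-.5+u0,(Y+.5)/k-.5+v0])
t=atz(s,*c(508,231,240,180,5),.070);d=t[:2]-p[:2]
print(t,np.linalg.norm(d),np.degrees(np.arctan2(d[1],d[0])),a+90)
h=np.radians(-1.6);u=np.array([np.cos(h),np.sin(h)])
Rb=np.array([.7255,-.1668]);
D=.089
for tipgap in(.012,):
    q=Rb-u*(tipgap+D);print('pre',q); show(plan(p,a,[*q,.07],-91.6,n=6),-1)
print('final',Rb+u*.024-u*D)
```

```text
[ 0.55869558 -0.20601504  0.07      ] 0.08894120401396297 -12.310761003844945 -12.545434444555298
pre [ 0.62453938 -0.16397991]
[{"offset":[np.float64(-0.0008), np.float64(0.024), np.float64(-0.0093)],"roll":-1.82,"claw":-1}, {"offset":[np.float64(-0.0008), np.float64(0.0243), np.float64(-0.0085)],"roll":-1.82,"claw":-1}, {"offset":[np.float64(-0.0008), np.float64(0.0246), np.float64(-0.0077)],"roll":-1.82,"claw":-1}, {"offset":[np.float64(-0.0008), np.float64(0.0248), np.float64(-0.007)],"roll":-1.82,"claw":-1}, {"offset":[np.float64(-0.0008), np.float64(0.025), np.float64(-0.0062)],"roll":-1.82,"claw":-1}, {"offset":[np.float64(-0.0008), np.float64(0.0252), np.float64(-0.0054)],"roll":-1.82,"claw":-1}] 6
final [ 0.66052534 -0.16498509]
```

servo_tool(motion=[{"offset": [0,0.024,-0.0093],"roll": -1.82,"claw": -1},{"offset": [0,0.0243,-0.0085],"roll": -1.82,"claw": -1},{"offset": [0,0.0246,-0.0077],"roll": -1.82,"claw": -1},{"offset": [0,0.0248,-0.007],"roll": -1.82,"claw": -1},{"offset": [0,0.025,-0.0062],"roll": -1.82,"claw": -1},{"offset": [0,0.0252,-0.0054],"roll": -1.82,"claw": -1},{"offset": [0,0,0],"roll": 0,"claw": -1},{"offset": [0.02,0,0],"roll": 0,"claw": -1},{"offset": [0.025,0,0],"roll": 0,"claw": -1},{"offset": [0,0,0],"roll": 0,"claw": -1}])

```text
clock: 25.78
tool_pos: [0.6218, -0.164, 0.0173]
orientation: [-91.0, 89.7, 177.3]
force: [0.4, 0.3, -1.1]
opening: 0.0191
```

Run:
```python
from h import *
p,R,a=pose();print(p,a)
s=snap('scene','s11');crop(s,270,110,390,200,6,'s11c')
s=snap('top','t11');crop(s,270,110,390,200,6,'t11c')
```

```text
[ 0.62179689 -0.16401347  0.01730347] -91.66223511207717
```

View pics/s11c.png

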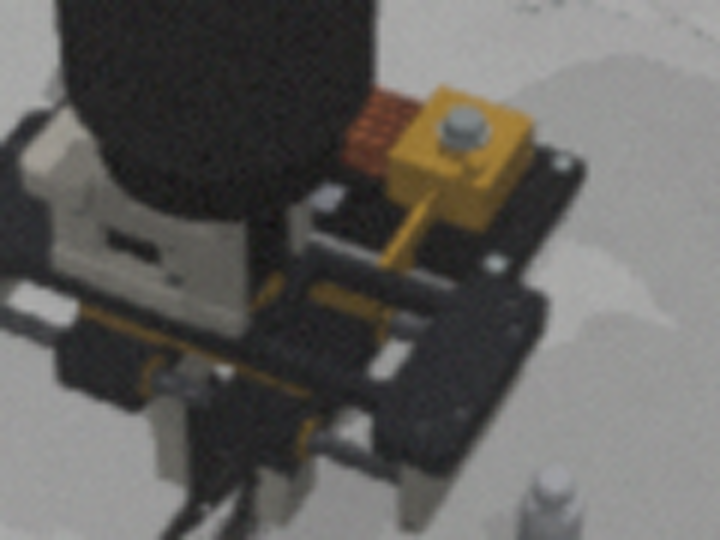

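View pics/t11c.png

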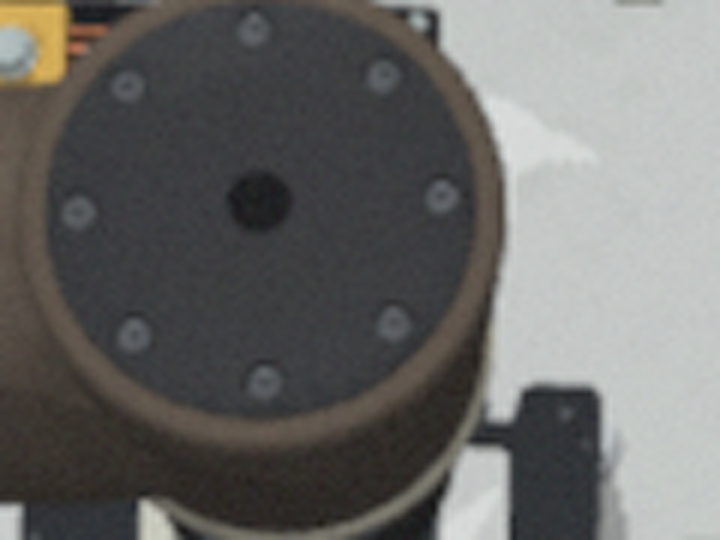

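Views are occluded here, so I'll rely on the calibration, which agreed with the held jaw tip to 0.5 mm. Lower, then advance with force checks.

servo_tool(motion=[{"offset": [0.007,0,0.0007],"roll": 0,"claw": -1},{"offset": [0,0,0],"roll": 0,"claw": -1}])

```text
clock: 26.12
tool_pos: [0.6245, -0.1647, 0.0129]
orientation: [151.9, 90.0, 60.3]
force: [0.3, 0.3, -0.8]
opening: 0.0187
```

servo_tool(motion=[{"offset": [0,0.007,0],"roll": 0,"claw": -1},{"offset": [0,0.007,0],"roll": 0,"claw": -1}])

```text
clock: 26.38
tool_pos: [0.6395, -0.1651, 0.0133]
orientation: [83.8, 90.0, -7.8]
force: [0.5, -0.2, -0.8]
opening: 0.0189
```

Run:
```python
from h import *
p,R,a=pose();print(p,a);o=ctrl.get_obs();print(o['force'],o['moment'])
```

```text
[ 0.63949083 -0.16513444  0.01330829] -91.60037549470856
[ 0.45729451 -0.1819593  -0.82049583] [-0.07175652 -0.0034373   0.0247759 ]
```

servo_tool(motion=[{"offset": [0.002,0.007,0],"roll": 0,"claw": -1},{"offset": [0,0.006,0],"roll": 0,"claw": -1}])

```text
clock: 26.62
tool_pos: [0.652, -0.1654, 0.0106]
orientation: [-88.2, 90.0, -179.8]
force: [-0.0, -0.1, -0.5]
opening: 0.0188
```

servo_tool(motion=[{"offset": [0.001,0.006,0],"roll": 0,"claw": -1},{"offset": [0,0.001,0],"roll": 0,"claw": -1},{"offset": [0,0,0],"roll": 0,"claw": -1}])

```text
clock: 27.0
tool_pos: [0.6585, -0.1656, 0.0098]
orientation: [-97.0, 90.0, 171.4]
force: [0.2, -0.3, -1.0]
opening: 0.0192
```

Run:
```python
from h import *
p,R,a=pose();print(p,a);o=ctrl.get_obs();print(o['force'],o['moment'],o['opening'])
s=snap('scene','s12');crop(s,270,110,390,200,6,'s12c')
```

```text
[ 0.65848963 -0.16564121  0.00975663] -91.61537738509804
[ 0.1641013  -0.32027843 -0.97942491] [-0.07665513  0.07312609  0.01716675] 0.01923169658758503
```

View pics/s12c.png

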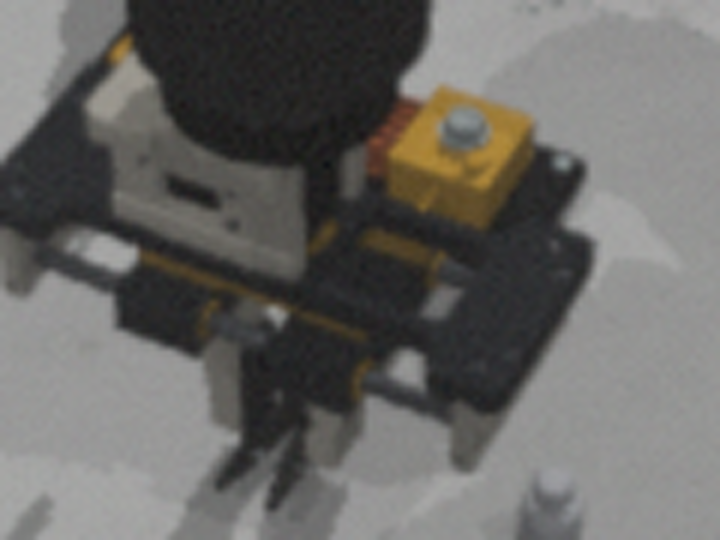

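servo_tool(motion=[{"offset": [0.0015,0.0015,0],"roll": 0,"claw": -1},{"offset": [0,0,0],"roll": 0,"claw": -1}])

```text
clock: 27.3
tool_pos: [0.6601, -0.1657, 0.0083]
orientation: [99.3, 90.0, 7.7]
force: [-0.0, -0.5, -0.5]
opening: 0.0188
```

servo_tool(motion=[{"offset": [0,0,0],"roll": 0,"claw": -0.5},{"offset": [0,0,0],"roll": 0,"claw": -0.3},{"offset": [0,0,0],"roll": 0,"claw": -0.15},{"offset": [0,0,0],"roll": 0,"claw": 0},{"offset": [0,0,0],"roll": 0,"claw": 0.15}])

```text
clock: 27.92
tool_pos: [0.6601, -0.1657, 0.0084]
orientation: [3.9, 90.0, -87.7]
force: [-0.1, -0.2, -0.4]
opening: 0.0477
```

Run:
```python
from h import *
p,R,a=pose();print(p,a);o=ctrl.get_obs();print(o['force'],o['moment'],o['opening'])
```

```text
[ 0.66008459 -0.16569911  0.0084019 ] -91.60925933083185
[-0.07815925 -0.22606745 -0.35891189] [-0.04865585 -0.02630375  0.05007586] 0.047687215785079354
```

servo_tool(motion=[{"offset": [-0.02,0,0],"roll": 0,"claw": 0.2},{"offset": [-0.04,0,0],"roll": 0,"claw": 0.2},{"offset": [-0.04,-0.04,0],"roll": 0,"claw": 0.2},{"offset": [-0.01,-0.05,0],"roll": 0,"claw": 0.2},{"offset": [0,-0.05,0],"roll": 0,"claw": 0.2}])

```text
clock: 28.55
tool_pos: [0.5194, -0.1618, 0.1196]
orientation: [91.1, 89.9, -0.5]
force: [0.1, 0.2, 0.2]
opening: 0.0528
```

Run:
```python
from h import *
p,R,a=pose();print(p,a)
s=snap('scene','s13');crop(s,270,110,390,200,6,'s13c')
s=snap('top','t13');crop(s,210,120,350,225,5,'t13c');crop(s,210,205,310,285,7,'t13d')
```

```text
[ 0.51941636 -0.16175313  0.11955576] -91.60206806035006
```

View pics/s13c.png

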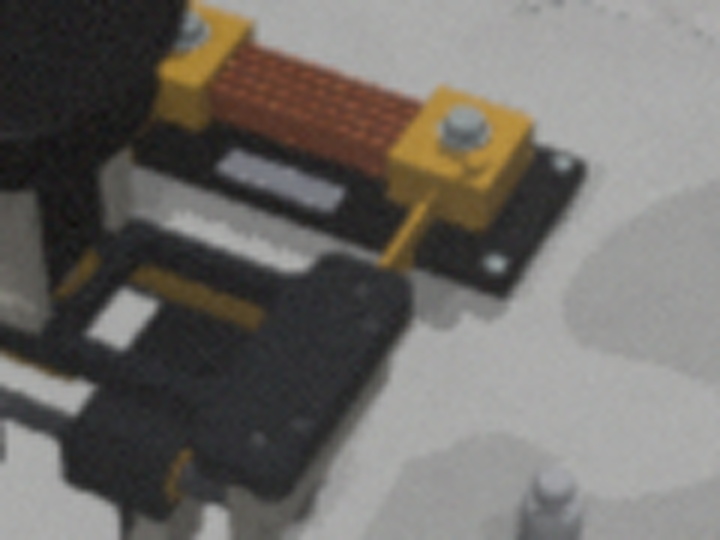

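View pics/t13c.png

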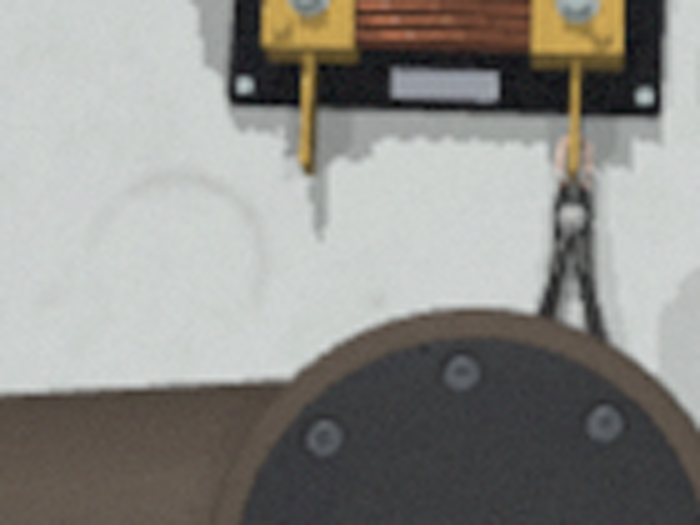

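View pics/t13d.png

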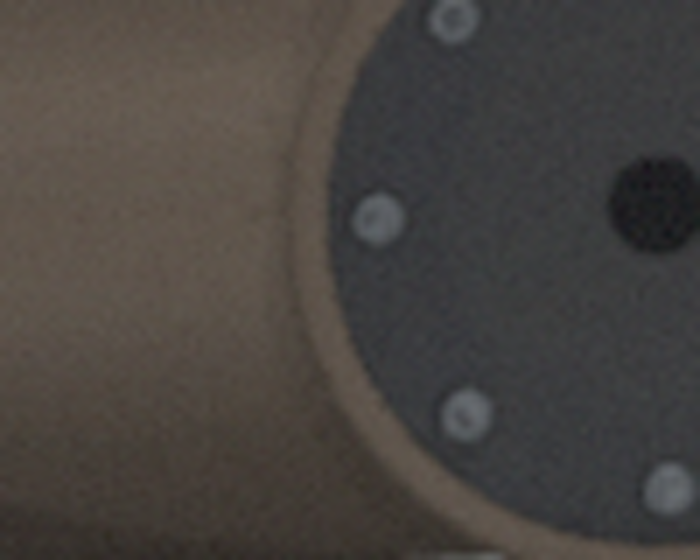

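Run:
```python
from h import *
a=load('scene0')['frame'];b=load('s9')['frame']
f=lambda x:cv2.resize(x[175:235,175:235],None,fx=6,fy=6,interpolation=cv2.INTER_CUBIC)
cv2.imwrite('pics/cmpL.png',np.hstack([f(a),f(b)]))
```

```text
(no output)
```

View pics/cmpL.png

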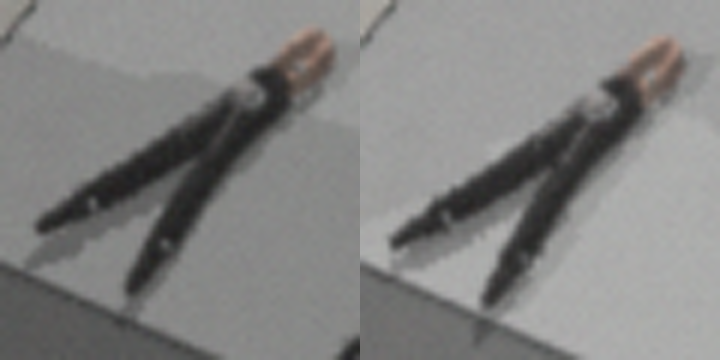

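Run:
```python
from h import *
s=load('s9');c=lambda q:((q[0]+.5)/6-.5+175,(q[1]+.5)/6-.5+175)
W=lambda q,z:atz(s,*c(q),z)[:2]
for nm,pin,e1,e2 in(('old',(247,93),(40,228),(133,290)),('new',(239,102),(33,243),(127,302))):
    P=W(pin,.019);m=(W(e1,.01)+W(e2,.01))/2;d=P-m;print(nm,P,m,np.degrees(np.arctan2(d[1],d[0])),np.linalg.norm(d))
p,R,a=pose()
h=-8.5;u=np.array([np.cos(np.radians(h)),np.sin(np.radians(h))])
```

```text
old [0.53609545 0.01510281] [0.45715597 0.02828282] -9.478868789600211 0.08003221179539222
new [0.53147389 0.01527676] [0.45161803 0.02681555] -8.222055512191957 0.08068520123362066
```

Run:
```python
from h import *
p,R,a=pose();print(p,a)
show(plan(p,a,[.4836,.0212,.10],-97,n=4),.2)
```

```text
[ 0.51521244 -0.16161833  0.11880089] -91.67311436865198
[{"offset":[np.float64(0.0047), np.float64(-0.0092), np.float64(-0.0455)],"roll":1.33,"claw":0.2}, {"offset":[np.float64(0.0047), np.float64(-0.0103), np.float64(-0.0452)],"roll":1.33,"claw":0.2}, {"offset":[np.float64(0.0047), np.float64(-0.0113), np.float64(-0.045)],"roll":1.33,"claw":0.2}, {"offset":[np.float64(0.0047), np.float64(-0.0124), np.float64(-0.0447)],"roll":1.33,"claw":0.2}] 4
```

servo_tool(motion=[{"offset": [0.0047,-0.0092,-0.0455],"roll": 1.33,"claw": 0.2},{"offset": [0.0047,-0.0103,-0.0452],"roll": 1.33,"claw": 0.2},{"offset": [0.0047,-0.0113,-0.045],"roll": 1.33,"claw": 0.2},{"offset": [0.0047,-0.0124,-0.0447],"roll": 1.33,"claw": 0.2},{"offset": [0.03,0,0],"roll": 0,"claw": 0.2},{"offset": [0.03,0,0],"roll": 0,"claw": 0.2},{"offset": [0.015,0,0],"roll": 0,"claw": 0.15},{"offset": [0,0,0],"roll": 0,"claw": 0.1}])

```text
clock: 29.65
tool_pos: [0.4878, 0.0209, 0.0236]
orientation: [-57.5, 89.9, -154.4]
force: [0.6, -0.4, 1.2]
opening: 0.0486
```

Run:
```python
from h import *
p,R,a=pose();print(p,a)
show(plan(p,a,[.4840,.0212,.008],-97,n=1),0)
```

```text
[0.48783215 0.02085976 0.02362356] -96.92332879066008
[{"offset":[np.float64(0.0156), np.float64(-0.0038), np.float64(0.0001)],"roll":0.08,"claw":0}] 1
```

servo_tool(motion=[{"offset": [0.0145,-0.004,0],"roll": 0,"claw": 0},{"offset": [0,0,0],"roll": 0,"claw": -0.1},{"offset": [0,0,0],"roll": 0,"claw": -0.2}])

```text
clock: 30.02
tool_pos: [0.4851, 0.0217, 0.0109]
orientation: [114.2, 89.9, 17.3]
force: [0.8, 0.1, 0.0]
opening: 0.0362
```

servo_tool(motion=[{"offset": [0,-0.001,0],"roll": 0,"claw": -0.35},{"offset": [0,0,0],"roll": 0,"claw": -0.6},{"offset": [0,0,0],"roll": 0,"claw": -1},{"offset": [0,0,0],"roll": 0,"claw": -1},{"offset": [0,0,0],"roll": 0,"claw": -1}])

```text
clock: 30.65
tool_pos: [0.4837, 0.0217, 0.0105]
orientation: [107.0, 90.0, 10.1]
force: [-1.3, 0.0, 6.0]
opening: 0.0179
```

servo_tool(motion=[{"offset": [-0.01,0,0],"roll": 0,"claw": -1},{"offset": [-0.02,0,0],"roll": 0,"claw": -1},{"offset": [-0.03,0,0],"roll": 0,"claw": -1},{"offset": [0,0,0],"roll": 0,"claw": -1}])

```text
clock: 31.15
tool_pos: [0.485, 0.0224, 0.0725]
orientation: [119.1, 89.7, 22.1]
force: [-0.1, 0.0, 0.4]
opening: 0.0073
```

Run:
```python
from h import *
p,R,a=pose();print(p,a)
s=snap('scene','s14');crop(s,150,130,310,250,5,'s14c')
s=snap('top','t14');crop(s,180,180,320,285,5,'t14c')
```

```text
[0.4850151  0.02235301 0.07253907] -96.90821393109904
```

View pics/s14c.png

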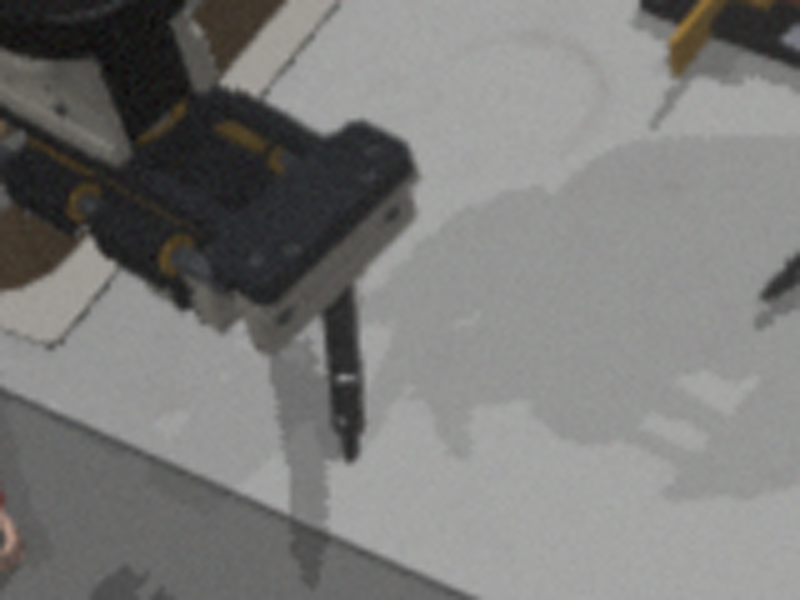

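View pics/t14c.png

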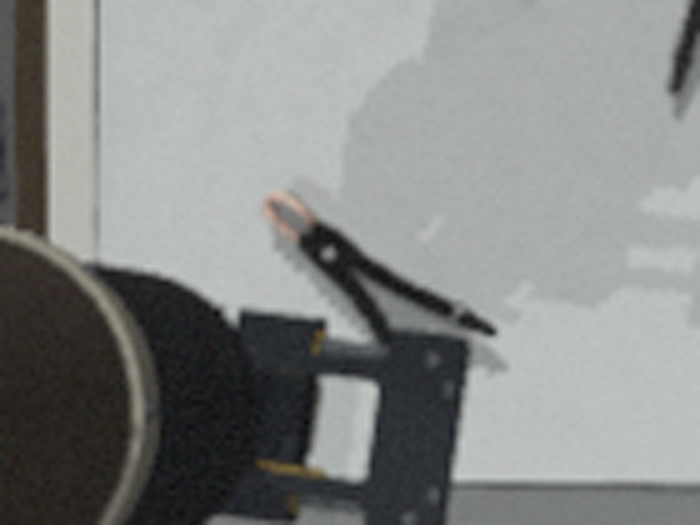

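The squeeze slipped: the grip was too high on the arms, and now only one arm is pinched (opening 7.3 mm), with the clamp turned, pin at (328,252). I'll set it down gently and re-grasp lower.

servo_tool(motion=[{"offset": [0.03,0,0],"roll": 0,"claw": -1},{"offset": [0.02,0,0],"roll": 0,"claw": -1},{"offset": [0.008,0,0],"roll": 0,"claw": -1},{"offset": [0,0,0],"roll": 0,"claw": -1}])

```text
clock: 31.75
tool_pos: [0.4829, 0.0214, 0.0114]
orientation: [-56.6, 89.9, -153.5]
force: [-0.9, -0.0, -0.7]
opening: 0.0004
```

Run:
```python
from h import *
p,R,a=pose();print(p,a,ctrl.get_obs()['force'])
s=snap('scene','s15');crop(s,150,130,310,250,5,'s15c')
```

```text
[0.48291129 0.02142857 0.01140896] -96.92373139400853 [-0.91031137 -0.02506764 -0.73762237]
```

View pics/s15c.png

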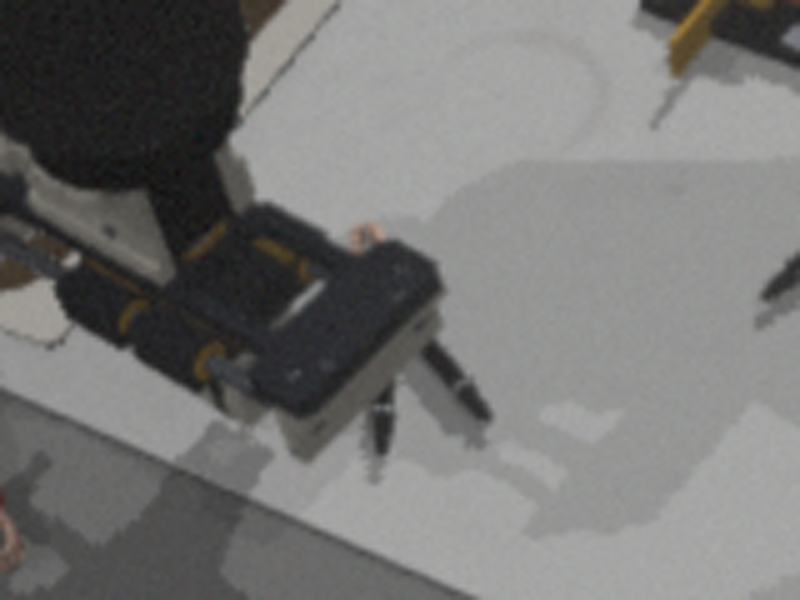

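It dropped onto the bench when lowered. Raise, back off, and look.

servo_tool(motion=[{"offset": [-0.04,0,0],"roll": 0,"claw": -1},{"offset": [-0.05,0,0],"roll": 0,"claw": 0},{"offset": [-0.02,-0.03,-0.03],"roll": 0,"claw": 0.2},{"offset": [0,-0.03,-0.03],"roll": 0,"claw": 0.2},{"offset": [0,0,-0.03],"roll": 0,"claw": 0.2},{"offset": [0,0,0],"roll": 0,"claw": 0.2}])

```text
clock: 32.55
tool_pos: [0.4353, 0.1202, 0.1234]
orientation: [132.3, 89.8, 35.6]
force: [-0.0, -0.7, -0.1]
opening: 0.0449
```

Run:
```python
from h import *
p,R,a=pose();print(p,a)
s=snap('top','t16');crop(s,190,190,290,270,7,'t16c')
s=snap('scene','s16');crop(s,180,150,280,230,7,'s16c')
```

```text
[0.43532474 0.1202329  0.12342522] -96.7739530859585
```

View pics/t16c.png

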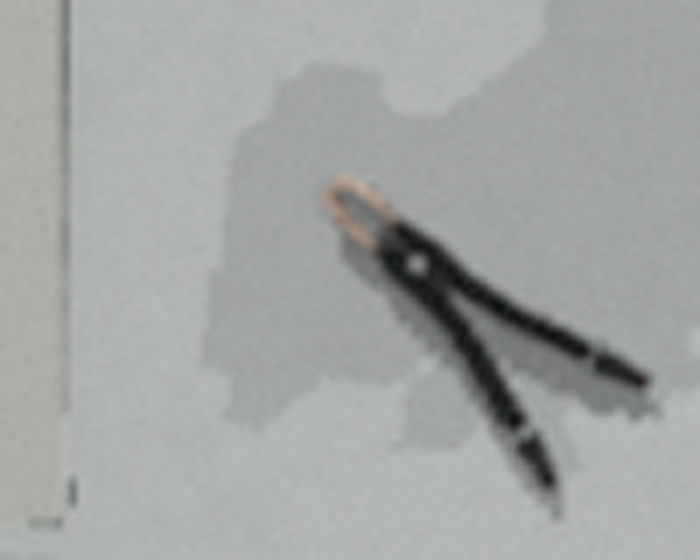

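View pics/s16c.png

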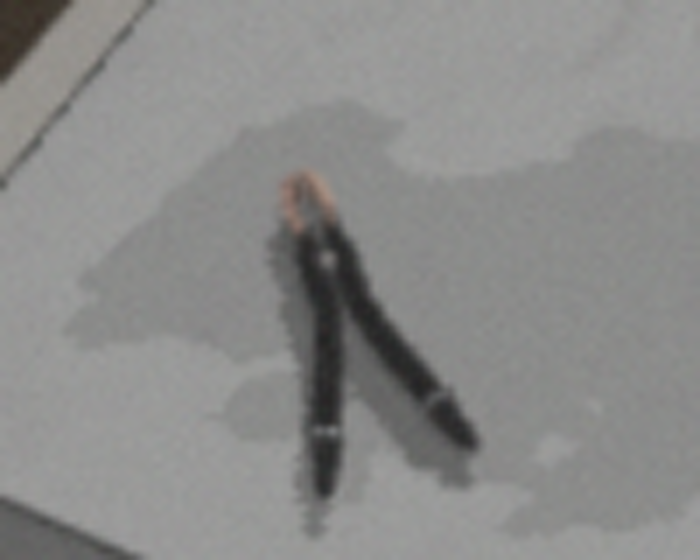

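Run:
```python
from h import *
s=load('t16');c=lambda X,Y:((X+.5)/7-.5+190,(Y+.5)/7-.5+190)
b=load('top0');c0=lambda X,Y:((X+.5)/5-.5+215,(Y+.5)/5-.5+210)
for n,q in dict(jawtip=(345,183),pin=(417,263),e1=(640,378),e2=(550,480),mid1=(520,320),mid2=(480,360),bench=(150,300)).items(): print(n,dep(s,*np.round(c(*q))).round(4))
print('initial M');
for n,q in dict(jaw=(380,100),pin=(384,157),e1=(335,322),e2=(424,328),mid=(360,250)).items(): print(n,dep(b,*np.round(c0(*q))).round(4))
W=lambda q,z:atz(s,*c(*q),z)[:2]
z=.014
J,P,E1,E2=W((345,183),z),W((417,263),z),W((648,380),z),W((553,488),z);m=(E1+E2)/2
print(J,P,E1,E2,m,np.linalg.norm(J-m),np.linalg.norm(P-m),np.linalg.norm(E1-E2),np.degrees(np.arctan2(*(J-m)[::-1])),np.degrees(np.arctan2(*(P-m)[::-1])))
```

```text
jawtip [0.5849 0.0286 0.0024]
pin [0.5589 0.0024 0.0122]
e1 [ 0.5212 -0.0707  0.006 ]
e2 [ 0.4894 -0.0422  0.0078]
mid1 [ 0.5411 -0.032   0.0098]
mid2 [ 0.5274 -0.0186  0.009 ]
bench [5.475e-01 9.280e-02 4.000e-04]
initial M
jaw [ 5.537e-01 -9.230e-02 -1.000e-04]
pin [ 0.5277 -0.0948  0.019 ]
e1 [ 0.4541 -0.075   0.0094]
e2 [ 0.4523 -0.1131  0.0081]
mid [ 0.4854 -0.086   0.0127]
[0.58432662 0.02615428] [0.5584209 0.0016666] [ 0.52132253 -0.07437625] [ 0.48656248 -0.04462111] [ 0.50394251 -0.05949868] 0.11746504182306876 0.08190901752247436 0.04575619617644509 46.81755603358429 48.30934326452811
```

Run:
```python
from h import *
np.set_printoptions(linewidth=200)
for nm,(u,v) in(('t16',(249,227)),('top0',(243,235)),('t16',(265,241)),('t16',(277,241)),('top0',(291,255))):
    s=load(nm);print(nm);print(np.array([[round(dep(s,i,j)[2]*1000) for i in range(u-7,u+8)] for j in range(v-5,v+6)]))
nm='s16';s=load(nm);u,v=226,187;print(nm);print(np.array([[round(dep(s,i,j)[2]*1000) for i in range(u-7,u+8)] for j in range(v-5,v+6)]))
nm='scene0';s=load(nm);u,v=215,190;print(nm);print(np.array([[round(dep(s,i,j)[2]*1000) for i in range(u-7,u+8)] for j in range(v-5,v+6)]))
```

```text
t16
[[  4   0  -4   0  12  10  10  10   4   0  -3   0  -2   0  -1]
 [ 13  10  13   2  -3  11  12  12  12  12  -2   0  -1  -1  -2]
 [ -1  13   8   9   3  -4  12  10   9   9  10   1  -1  -2  -3]
 [ -2   0   8  10  10   5   1   8  12   8  11   6  -2  -3   1]
 [  1   0   9   9  11  10   8  11  11  11  10   9  10  -2   2]
 [ -2  -1  -1   9   9   8  10  12  14  14  12   8   8  10   0]
 [ -1  -2   2  -1   8   8   8   9  11   5   8  14   8  15   9]
 [  1   0   1  -1   8   7 908  12   9  12  -3   7  11   9  10]
 [  1  -2  -2  -3  -1  -1  11   9   7   7   8   0   9   7   7]
 [  1   0   0   1  -2   0   0   8  14   8  10  10  -2   1   8]
 [  0   0  -2   0  -5   1   1  -2  10  12   7   9  10  -1   0]]
top0
[[ -1  -2   0  -1   0  -3  10   7  11   9  12  12   1  -2  -1]
 [ -3  -3   0   1   1  13  12  12   1  11  12  10  -2   0   1]
 [  0  -1  -2  -1  -3  13  13  10   0  12  11  14   4  -2   1]
 [908  -2   1   0  10  14  11  14  15  13  13  10   1  -2  -2]
 [ -4  -3   1   2  12   9  18  19  18  14  13   8   0  -1  -2]
 [  1  -4   3  -1  10  16  21  19  17  12  11  15  -2  -3   0]
 [ -2  -1  -1  -1  
[... 2760 characters left out ...]
  9 14 10 10 -1  0]
 [-1  0 -1  1  1 10 12 11 10 11 12 10 12 10  1]
 [ 1  0  0  0 -2 11 11 14 11  2 11 10 10  7 -1]
 [ 1 -1  1 -1  0 10 15 11 10 -1  4  8 12 11 11]]
scene0
[[-1  2 -3  1 -1  0  1  3 -2  0  1 11 11  9  9]
 [ 2  0  0  2  0 -1  0  1 -2 -1 13 12 12  7  6]
 [ 1  0  0  0  1  0  1  0 16 12 15 14 10  6 14]
 [-1 -2 -1  0  0 -2 19 18 21 15 14 11 13 13 10]
 [-3 -1 -2  0 -3  1 17 22 20 16 15 12 11 12 10]
 [ 2  0  0  0 -1 15 16 18 19 18 14 12 15 13 10]
 [-2 -2  0 12 18 15 15 15 17 14 16 13 11 11  6]
 [ 1 -1 12 14 14 12 14 15 13 14 13 11 11  4  1]
 [12 18 14 12 13 11 15 15 12 15 11 11  9  4 -2]
 [16 11 11 15 11 15 13 13 12 14 11  9  4  0 -1]
 [13 14 14 10  7 15 13 15 14 13  7  4 -2 -3  1]]
```

The arm surface now sits at about 11 mm with no 19 mm pin cap visible, so this clamp has flipped upside down. There is time to turn it over: pick it lightly by the tail, let it hang, and lay it down the other way.

Run:
```python
from h import *
p,R,a=pose();print(p,a)
u=np.array([np.cos(np.radians(47.5)),np.sin(np.radians(47.5))])
g=np.array([.5584,.0017])-.072*u;print(g)
show(plan(p,a,[*g,.10],137.5,n=12),.4)
```

```text
[0.43470296 0.11848644 0.12265686] -96.87880387369941
[ 0.50975751 -0.05138397]
[{"offset":[np.float64(0.0019), np.float64(0.0079), np.float64(0.0133)],"roll":10.47,"claw":0.4}, {"offset":[np.float64(0.0019), np.float64(0.0102), np.float64(0.0116)],"roll":10.47,"claw":0.4}, {"offset":[np.float64(0.0019), np.float64(0.0121), np.float64(0.0096)],"roll":10.47,"claw":0.4}, {"offset":[np.float64(0.0019), np.float64(0.0137), np.float64(0.0072)],"roll":10.47,"claw":0.4}, {"offset":[np.float64(0.0019), np.float64(0.0148), np.float64(0.0046)],"roll":10.47,"claw":0.4}, {"offset":[np.float64(0.0019), np.float64(0.0154), np.float64(0.0019)],"roll":10.47,"claw":0.4}, {"offset":[np.float64(0.0019), np.float64(0.0154), np.float64(-0.001)],"roll":10.47,"claw":0.4}, {"offset":[np.float64(0.0019), np.float64(0.015), np.float64(-0.0037)],"roll":10.47,"claw":0.4}, {"offset":[np.float64(0.0019), np.float64(0.0141), np.float64(-0.0064)],"roll":10.47,"claw":0.4}, {"offset":[np.float64(0.0019), np.float64(0.0127), np.float64(-0.0089)],"roll":10.47,"claw":0.4}, {"offset":[np.float64(0.0019), np.float64(0.0109), np.float64(-0.011)],"roll":10.47,"claw":0.4}, {"offset":[np.float64(0.0019), np.float64(0.0087), np.float64(-0.0128)],"roll":10.47,"claw":0.4}] 12
```

servo_tool(motion=[{"offset": [0.0,0.0079,0.0133],"roll": 10.47,"claw": 0.4},{"offset": [0.0,0.0102,0.0116],"roll": 10.47,"claw": 0.4},{"offset": [0.002,0.0121,0.0096],"roll": 10.47,"claw": 0.4},{"offset": [0.002,0.0137,0.0072],"roll": 10.47,"claw": 0.4},{"offset": [0.002,0.0148,0.0046],"roll": 10.47,"claw": 0.4},{"offset": [0.002,0.0154,0.0019],"roll": 10.47,"claw": 0.4},{"offset": [0.003,0.0154,-0.001],"roll": 10.47,"claw": 0.4},{"offset": [0.003,0.015,-0.0037],"roll": 10.47,"claw": 0.4},{"offset": [0.003,0.0141,-0.0064],"roll": 10.47,"claw": 0.4},{"offset": [0.003,0.0127,-0.0089],"roll": 10.47,"claw": 0.4},{"offset": [0.003,0.0109,-0.011],"roll": 10.47,"claw": 0.4},{"offset": [0.003,0.0087,-0.0128],"roll": 10.47,"claw": 0.4}])

```text
clock: 34.15
tool_pos: [0.5094, -0.0531, 0.0961]
orientation: [45.7, 90.0, -177.3]
force: [-0.8, 0.6, 0.1]
opening: 0.0612
```

servo_tool(motion=[{"offset": [0.03,0,0],"roll": 0,"claw": 0.4},{"offset": [0.03,0,0],"roll": 0,"claw": 0.35},{"offset": [0,0,0],"roll": 0,"claw": 0.3}])

```text
clock: 34.52
tool_pos: [0.5076, -0.0529, 0.0345]
orientation: [55.8, 89.7, -166.8]
force: [-0.1, -0.0, -0.2]
opening: 0.0574
```

Run:
```python
from h import *
p,R,a=pose();print(p,a,ctrl.get_obs()['joint_pos'])
show(plan(p,a,[.5098,-.0514,.004],137.5,n=1),.2)
```

```text
[ 0.50764693 -0.05292037  0.03445566] 137.34195495870384 [ 1.61104285e+01  1.76349763e+01 -3.32287460e+01 -2.17657526e-02
 -3.94063860e+01 -5.87513267e+01]
[{"offset":[np.float64(0.0305), np.float64(-0.0026), np.float64(-0.0006)],"roll":-0.16,"claw":0.2}] 1
```

servo_tool(motion=[{"offset": [0.02,-0.0015,0],"roll": 0,"claw": 0.25},{"offset": [0.009,0,0],"roll": 0,"claw": 0.2},{"offset": [0,0,0],"roll": 0,"claw": 0.1},{"offset": [0,0,0],"roll": 0,"claw": 0},{"offset": [0,0,0],"roll": 0,"claw": -0.06},{"offset": [0,0,0],"roll": 0,"claw": -0.06}])

```text
clock: 35.28
tool_pos: [0.5108, -0.0505, 0.0075]
orientation: [-124.9, 90.0, 12.6]
force: [-0.1, 0.1, -0.1]
opening: 0.0412
```

servo_tool(motion=[{"offset": [-0.03,0,0],"roll": 0,"claw": -0.06},{"offset": [-0.04,0,0],"roll": 0,"claw": -0.06},{"offset": [-0.04,0,0],"roll": 0,"claw": -0.06},{"offset": [-0.015,0,0],"roll": 0,"claw": -0.06},{"offset": [0,0,0],"roll": 0,"claw": -0.06}])

```text
clock: 35.9
tool_pos: [0.5111, -0.0504, 0.133]
orientation: [-118.8, 89.9, 18.7]
force: [-0.0, 0.8, -0.9]
opening: 0.0414
```

Run:
```python
from h import *
p,R,a=pose();print(p,a)
s=snap('scene','s17');crop(s,160,90,320,210,5,'s17c')
```

```text
[ 0.51110155 -0.05036042  0.13297273] 137.4306456572025
```

View pics/s17c.png

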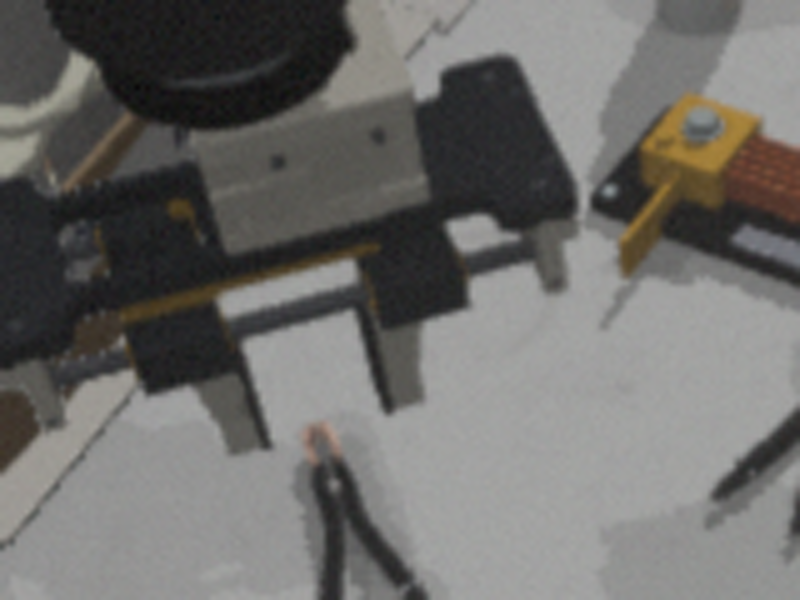

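Missed: clamp untouched, pin still at scene (227,187). Retry lower and a little tighter.

servo_tool(motion=[{"offset": [0.04,0,0],"roll": 0,"claw": 0.3},{"offset": [0.04,-0.003,0],"roll": 0,"claw": 0.3},{"offset": [0.035,0,0],"roll": 0,"claw": 0.3},{"offset": [0.0135,0,0],"roll": 0,"claw": 0.2},{"offset": [0,0,0],"roll": 0,"claw": 0.05},{"offset": [0,0,0],"roll": 0,"claw": -0.1},{"offset": [0,0,0],"roll": 0,"claw": -0.16},{"offset": [0,0,0],"roll": 0,"claw": -0.16}])

```text
clock: 36.95
tool_pos: [0.5128, -0.0483, 0.0039]
orientation: [-116.9, 90.0, 20.6]
force: [-0.3, -0.6, -0.8]
opening: 0.0369
```

servo_tool(motion=[{"offset": [-0.02,0,0],"roll": 0,"claw": -0.16},{"offset": [-0.03,0,0],"roll": 0,"claw": -0.16},{"offset": [-0.04,0,0],"roll": 0,"claw": -0.16},{"offset": [-0.035,0,0],"roll": 0,"claw": -0.16},{"offset": [0,0,0],"roll": 0,"claw": -0.16}])

```text
clock: 37.58
tool_pos: [0.5146, -0.0479, 0.1317]
orientation: [-125.1, 89.6, 12.3]
force: [-0.0, 0.6, -2.0]
opening: 0.0372
```

Run:
```python
from h import *
p,R,a=pose();print(p,a)
s=snap('scene','s18');crop(s,160,90,320,210,5,'s18c')
```

```text
[ 0.51456309 -0.04794839  0.13170325] 137.4525276991645
```

View pics/s18c.png

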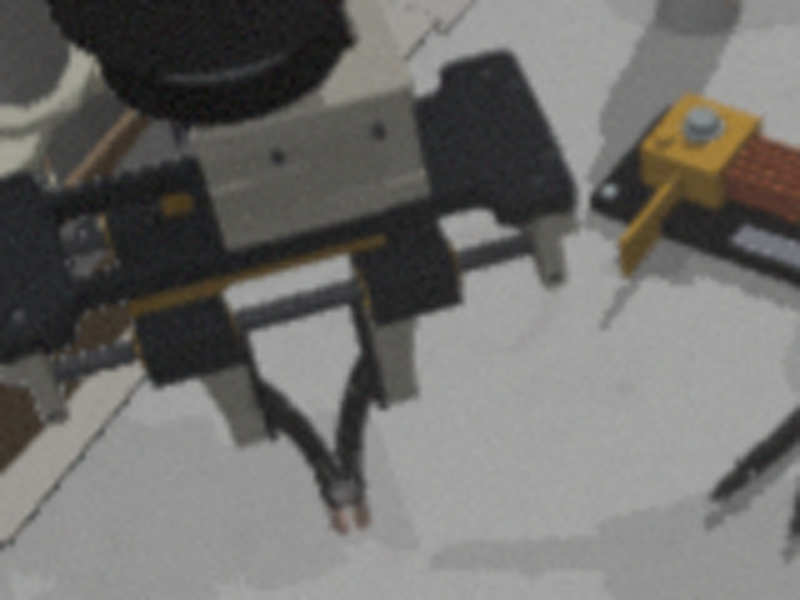

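It hangs jaws-down with the pin cap at (345,490) facing the camera side, as planned. Shift clear of the carton, then lay it over so the cap ends up on top.

servo_tool(motion=[{"offset": [0,0,-0.02],"roll": 0,"claw": -0.16},{"offset": [0.005,-0.005,-0.02],"roll": 0,"claw": -0.16},{"offset": [0.014,-0.018,0],"roll": 0,"claw": -0.16},{"offset": [0.01,-0.018,0],"roll": 0,"claw": -0.16}])

```text
clock: 38.12
tool_pos: [0.5704, -0.0451, 0.0977]
orientation: [59.9, 89.9, -162.7]
force: [-0.5, -0.9, 10.8]
opening: 0.0366
```

servo_tool(motion=[{"offset": [0.012,-0.018,0],"roll": 0,"claw": -0.16},{"offset": [0.014,-0.016,0],"roll": 0,"claw": -0.16},{"offset": [0.015,-0.014,0],"roll": 0,"claw": -0.16}])

```text
clock: 38.5
tool_pos: [0.6065, -0.0077, 0.0597]
orientation: [-130.4, 89.6, 7.2]
force: [3.4, 3.2, 9.7]
opening: 0.0366
```

Run:
```python
from h import *
p,R,a=pose();print(p,a,ctrl.get_obs()['opening'])
s=snap('scene','s19');crop(s,180,90,340,210,5,'s19c')
```

```text
[ 0.60648138 -0.00769177  0.05968682] 137.55930773351164 0.03657490125100673
```

View pics/s19c.png

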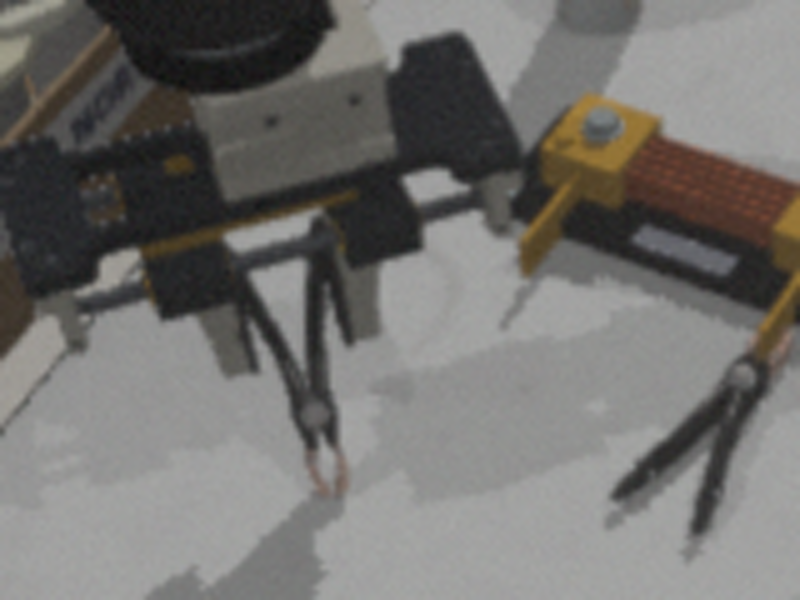

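servo_tool(motion=[{"offset": [0.014,-0.012,0],"roll": 0,"claw": -0.16},{"offset": [0.014,-0.008,0],"roll": 0,"claw": -0.16},{"offset": [0.01,-0.003,0],"roll": 0,"claw": -0.16},{"offset": [0,0,0],"roll": 0,"claw": 0.1},{"offset": [0,0,0],"roll": 0,"claw": 0.3},{"offset": [-0.04,0,0],"roll": 0,"claw": 0.3},{"offset": [-0.05,0,0],"roll": 0,"claw": 0.3}])

```text
clock: 39.42
tool_pos: [0.617, 0.0065, 0.1111]
orientation: [61.0, 89.9, -161.6]
force: [0.5, 0.2, 0.1]
opening: 0.0566
```

Run:
```python
from h import *
p,R,a=pose();print(p,a,ctrl.get_obs()['joint_pos'])
s=snap('scene','s20');crop(s,180,90,340,210,5,'s20c')
s=snap('top','t20');crop(s,210,150,350,255,5,'t20c')
```

```text
[0.61695421 0.00648266 0.11108139] 137.40528767190193 [ 1.87128732e+01  2.06621518e+01 -1.53504078e+01 -9.63054596e-04
 -5.41172656e+01 -6.13069577e+01]
```

View pics/s20c.png

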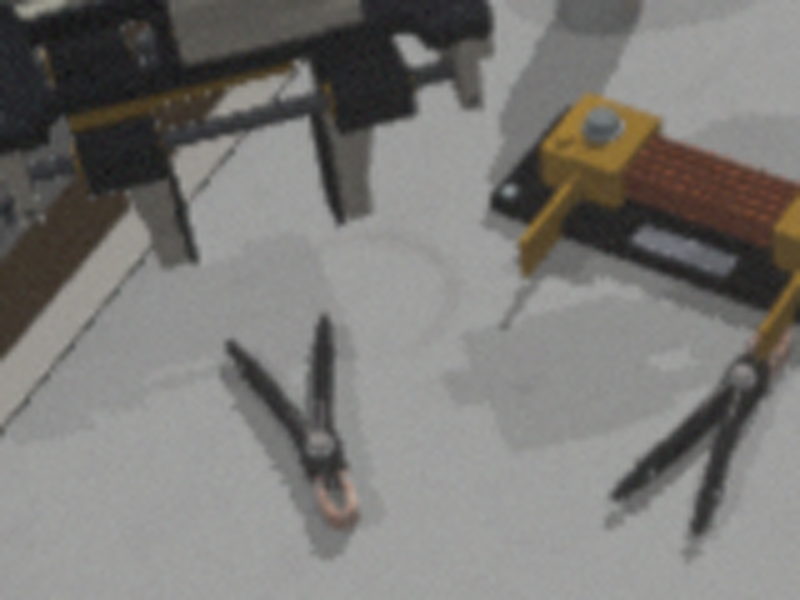

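View pics/t20c.png

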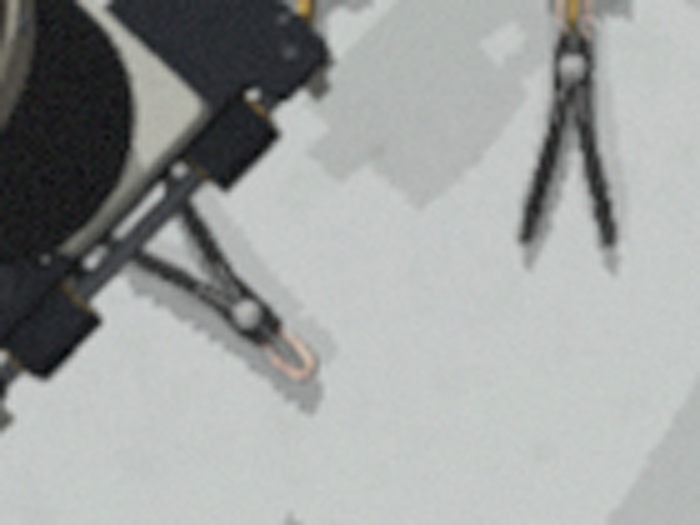

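It's right side up now, cap visible at (320,442). Measure it and re-grasp lower.

Run:
```python
from h import *
t=load('t20');s=load('s20')
c=lambda X,Y,u0,v0,k:((X+.5)/k-.5+u0,(Y+.5)/k-.5+v0)
P=atz(t,*c(247,313,210,150,5),.019)[:2];J=atz(t,*c(305,378,210,150,5),.008)[:2];d=J-P
print('top',P,J,np.linalg.norm(d),np.degrees(np.arctan2(d[1],d[0])))
W=lambda x,y,z:atz(s,*c(x,y,180,90,5),z)[:2]
P2=W(320,441,.019);J2=W(343,523,.006);m=(W(230,343,.01)+W(323,316,.01))/2
for d in(J2-P2,P2-m,J2-m):print('sc',P2,np.linalg.norm(d),np.degrees(np.arctan2(d[1],d[0])))
p,R,a=pose()
for h in(-136,):
    u=np.array([np.cos(np.radians(h)),np.sin(np.radians(h))]);g=P-.053*u;print(g,h-90)
    show(plan(p,a,[*g,.05],h-90,n=2),.25)
```

```text
top [ 0.59215538 -0.02071943] [ 0.56370466 -0.04618335] 0.038181863058089904 -138.17086284360997
sc [ 0.59088445 -0.01936446] 0.036962307202353155 -135.15511353278308
sc [ 0.59088445 -0.01936446] 0.08107857463259836 -132.4010272086947
sc [ 0.59088445 -0.01936446] 0.11801155380427866 -133.2633328622416
[0.63028039 0.01609747] -226
[{"offset":[np.float64(0.0336), np.float64(-0.0062), np.float64(-0.0003)],"roll":1.74,"claw":0.25}, {"offset":[np.float64(0.0336), np.float64(-0.0062), np.float64(-0.0001)],"roll":1.74,"claw":0.25}] 2
```

Run:
```python
from h import *
p,R,a=pose();print(p,a)
show(plan(p,a,[.6283,.018,p[2]],a,n=1),.25)
```

```text
[0.62143848 0.00733579 0.11729301] 137.47286517171216
[{"offset":[np.float64(-0.0), np.float64(-0.0125), np.float64(0.0022)],"roll":-0.0,"claw":0.25}] 1
```

servo_tool(motion=[{"offset": [0.03,-0.0125,0.0022],"roll": 0.4,"claw": 0.25},{"offset": [0.04,0,0],"roll": 0,"claw": 0.25},{"offset": [0.025,0,0],"roll": 0,"claw": 0.2},{"offset": [0,0,0],"roll": 0,"claw": 0.15}])

```text
clock: 40.02
tool_pos: [0.6233, 0.0171, 0.0142]
orientation: [59.8, 89.8, -163.2]
force: [-1.1, -0.5, 0.5]
opening: 0.051
```

Run:
```python
from h import *
p,R,a=pose();print(p,a)
show(plan(p,a,[.6283,.018,.0045],a,n=1),.25)
```

```text
[0.6232936  0.01709314 0.01415543] 137.00034879394875
[{"offset":[np.float64(0.0097), np.float64(-0.0041), np.float64(-0.003)],"roll":-0.0,"claw":0.25}] 1
```

servo_tool(motion=[{"offset": [0.0095,-0.002,-0.001],"roll": 0,"claw": 0.1},{"offset": [0,0,0],"roll": 0,"claw": 0},{"offset": [0,0,0],"roll": 0,"claw": -0.1}])

```text
clock: 40.4
tool_pos: [0.6273, 0.0187, 0.0069]
orientation: [-121.9, 89.9, 15.1]
force: [-0.3, -0.1, 0.9]
opening: 0.0408
```

servo_tool(motion=[{"offset": [0.003,0,0],"roll": 0,"claw": -0.15},{"offset": [0,0,0],"roll": 0,"claw": -0.3},{"offset": [0,0,0],"roll": 0,"claw": -0.5},{"offset": [0,0,0],"roll": 0,"claw": -1},{"offset": [0,0,0],"roll": 0,"claw": -1}])

```text
clock: 41.02
tool_pos: [0.6279, 0.0188, 0.004]
orientation: [-127.5, 89.9, 9.6]
force: [0.2, 0.1, 6.4]
opening: 0.0193
```

servo_tool(motion=[{"offset": [-0.005,0,0],"roll": 0,"claw": -1},{"offset": [-0.015,0,0],"roll": 0,"claw": -1},{"offset": [-0.03,0,0],"roll": 0,"claw": -1},{"offset": [-0.02,0,0],"roll": 0,"claw": -1}])

```text
clock: 41.52
tool_pos: [0.6271, 0.0186, 0.075]
orientation: [-126.8, 89.9, 10.2]
force: [0.1, 0.8, -1.5]
opening: 0.0197
```

Run:
```python
from h import *
p,R,a=pose();print(p,a)
s=snap('scene','s21');crop(s,180,90,340,210,5,'s21c')
h=np.radians(-1.6);u=np.array([np.cos(h),np.sin(h)]);Lb=np.array([.7286,-.0435])
q=Lb-u*(.089+.012);print(q)
show(plan(p,a,[*q,.07],-91.6,n=13),-1)
```

```text
[0.62709109 0.0186193  0.07504736] 137.04273885622777
[ 0.62763938 -0.04067991]
[{"offset":[np.float64(0.0004), np.float64(0.0033), np.float64(-0.0031)],"roll":-10.1,"claw":-1}, {"offset":[np.float64(0.0004), np.float64(0.0038), np.float64(-0.0025)],"roll":-10.1,"claw":-1}, {"offset":[np.float64(0.0004), np.float64(0.0042), np.float64(-0.0018)],"roll":-10.1,"claw":-1}, {"offset":[np.float64(0.0004), np.float64(0.0044), np.float64(-0.001)],"roll":-10.1,"claw":-1}, {"offset":[np.float64(0.0004), np.float64(0.0046), np.float64(-0.0002)],"roll":-10.1,"claw":-1}, {"offset":[np.float64(0.0004), np.float64(0.0045), np.float64(0.0006)],"roll":-10.1,"claw":-1}, {"offset":[np.float64(0.0004), np.float64(0.0044), np.float64(0.0013)],"roll":-10.1,"claw":-1}, {"offset":[np.float64(0.0004), np.float64(0.0041), np.float64(0.0021)],"roll":-10.1,"claw":-1}, {"offset":[np.float64(0.0004), np.float64(0.0036), np.float64(0.0028)],"roll":-10.1,"claw":-1}, {"offset":[np.float64(0.0004), np.float64(0.0031), np.float64(0.0034)],"roll":-10.1,"claw":-1}, {"offset":[np.float64(0.0004), np.float64(0.0024), np.float64(0.0038)],"roll":-10.1,"claw":-1}, {"offset":[np.float64(0.0004), np.float64(0.0017), np.float64(0.0042)],"roll":-10.1,"claw":-1}, {"offset":[np.float64(0.0004), np.float64(0.001), np.float64(0.0045)],"roll":-10.1,"claw":-1}] 13
```

View pics/s21c.png

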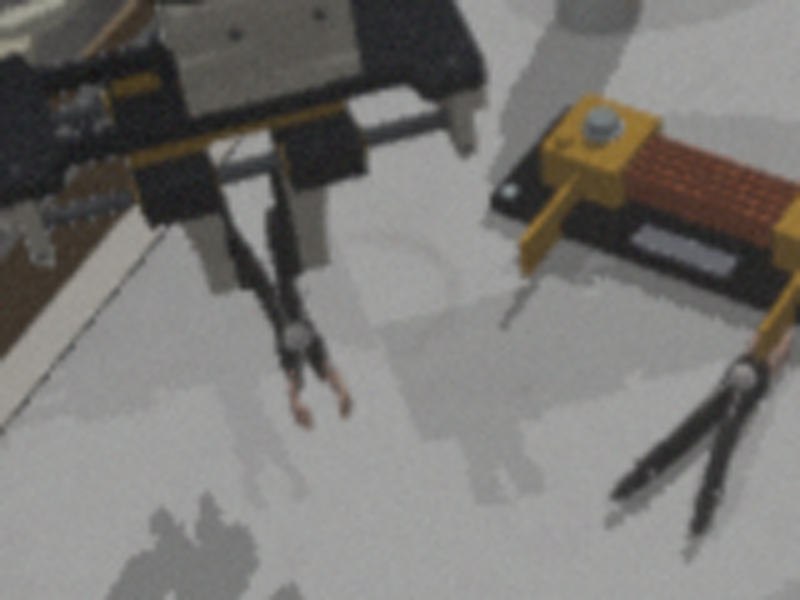

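Run:
```python
from h import *
s=load('s21');p,R,a=pose()
c=lambda X,Y,u0,v0,k:((X+.5)/k-.5+u0,(Y+.5)/k-.5+v0)
for z in(.072,.078,.084):
    J=atz(s,*c(324,416,180,90,5),z)[:2];P=atz(s,*c(296,335,180,90,5),z+.009)[:2]
    for d in(J-p[:2],P-p[:2]):print(z,np.linalg.norm(d).round(4),np.degrees(np.arctan2(d[1],d[0])).round(1))
```

```text
0.072 0.0889 -133.6
0.072 0.0498 -134.4
0.078 0.0945 -133.9
0.078 0.0557 -134.8
0.084 0.1 -134.1
0.084 0.0617 -135.1
```

servo_tool(motion=[{"offset": [0,0.0033,-0.0031],"roll": -10.1,"claw": -1},{"offset": [0,0.0038,-0.0025],"roll": -10.1,"claw": -1},{"offset": [0,0.0042,-0.0018],"roll": -10.1,"claw": -1},{"offset": [0,0.0044,-0.001],"roll": -10.1,"claw": -1},{"offset": [0,0.0046,-0.0002],"roll": -10.1,"claw": -1},{"offset": [0,0.0045,0.0006],"roll": -10.1,"claw": -1},{"offset": [0,0.0044,0.0013],"roll": -10.1,"claw": -1},{"offset": [0,0.0041,0.0021],"roll": -10.1,"claw": -1},{"offset": [0,0.0036,0.0028],"roll": -10.1,"claw": -1},{"offset": [0,0.0031,0.0034],"roll": -10.1,"claw": -1},{"offset": [0,0.0024,0.0038],"roll": -10.1,"claw": -1},{"offset": [0,0.0017,0.0042],"roll": -10.1,"claw": -1}])

```text
clock: 43.08
tool_pos: [0.6268, -0.0363, 0.0733]
orientation: [-85.0, 90.0, 173.5]
force: [0.6, 0.3, -1.4]
opening: 0.0199
```

servo_tool(motion=[{"offset": [0,0.001,0.0045],"roll": -10.1,"claw": -1},{"offset": [0,0,0],"roll": 0,"claw": -1},{"offset": [0,0,0],"roll": 0,"claw": -1}])

```text
clock: 43.45
tool_pos: [0.6271, -0.0406, 0.0732]
orientation: [-108.7, 90.0, 159.4]
force: [-0.8, 0.9, -0.3]
opening: 0.02
```

Run:
```python
from h import *
p,R,a=pose();print(p,a)
s=snap('top','t22');crop(s,220,110,340,200,6,'t22c')
s=snap('scene','s22');crop(s,220,90,340,180,6,'s22c')
```

```text
[ 0.62706011 -0.04063693  0.07319903] -91.89687628077475
```

View pics/t22c.png

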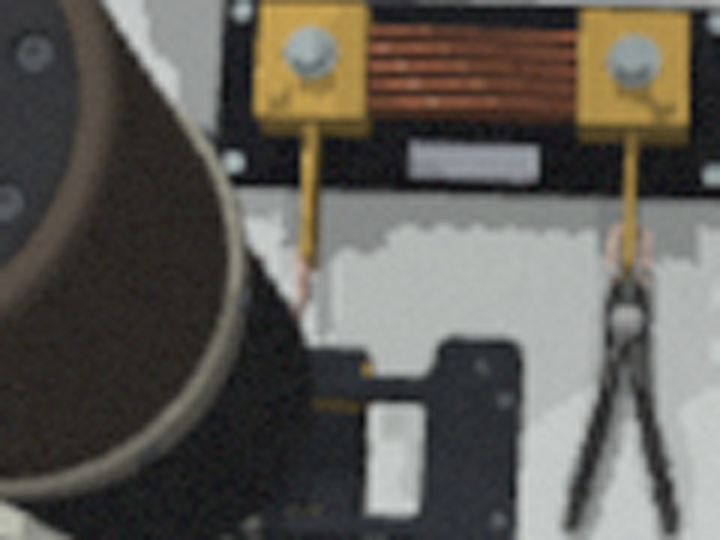

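View pics/s22c.png

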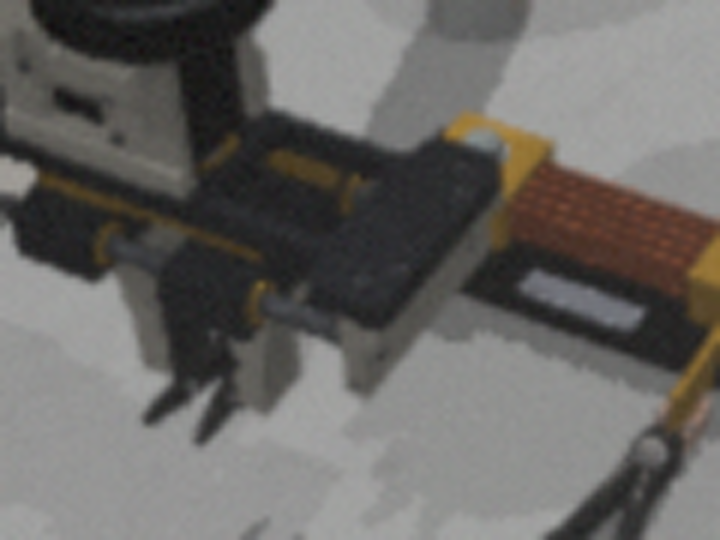

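Clamp is level and jaw line matches the left blade (tip y≈-0.0435). Descend, then advance.

servo_tool(motion=[{"offset": [0.03,0,0.0003],"roll": -0.3,"claw": -1},{"offset": [0.025,0,0],"roll": 0,"claw": -1},{"offset": [0.008,0,0],"roll": 0,"claw": -1},{"offset": [0,0,0],"roll": 0,"claw": -1}])

```text
clock: 44.05
tool_pos: [0.6271, -0.041, 0.0099]
orientation: [-64.9, 90.0, -156.3]
force: [0.3, -0.0, -0.6]
opening: 0.0201
```

Run:
```python
from h import *
p,R,a=pose();print(p,a,ctrl.get_obs()['force'])
u=np.array([np.cos(np.radians(a+90)),np.sin(np.radians(a+90))]);print('tip',p[:2]+.089*u)
```

```text
[ 0.62709592 -0.04102313  0.00991215] -91.39486001350637 [ 0.26365379 -0.03613879 -0.57180943]
tip [ 0.71606955 -0.04318961]
```

servo_tool(motion=[{"offset": [0.0015,0.007,0.0003],"roll": 0.1,"claw": -1},{"offset": [0,0.008,0],"roll": 0,"claw": -1},{"offset": [0,0.003,0],"roll": 0,"claw": -1}])

```text
clock: 44.42
tool_pos: [0.6463, -0.0418, 0.0091]
orientation: [99.1, 89.9, 7.7]
force: [-0.4, 0.7, -1.5]
opening: 0.0197
```

servo_tool(motion=[{"offset": [0.0005,0.007,0],"roll": 0,"claw": -1},{"offset": [0,0.006,0],"roll": 0,"claw": -1}])

```text
clock: 44.68
tool_pos: [0.6586, -0.0421, 0.0081]
orientation: [45.8, 90.0, -45.7]
force: [0.9, -0.7, -0.8]
opening: 0.0198
```

servo_tool(motion=[{"offset": [0,0.005,0],"roll": 0,"claw": -1},{"offset": [0,0,0],"roll": 0,"claw": -1}])

```text
clock: 44.92
tool_pos: [0.6635, -0.0423, 0.0079]
orientation: [-0.4, 90.0, -91.8]
force: [-0.4, -0.4, -0.7]
opening: 0.0199
```

Run:
```python
from h import *
p,R,a=pose();o=ctrl.get_obs();print(p,a,o['force'],o['moment'],o['opening'])
```

```text
[ 0.66345824 -0.04226073  0.00791697] -91.47126279403767 [-0.44991617 -0.38402641 -0.73410371] [-0.07412639 -0.00811003 -0.00611899] 0.019864744470862204
```

servo_tool(motion=[{"offset": [0.0025,0,0],"roll": 0,"claw": -1},{"offset": [0,0,0],"roll": 0,"claw": -1}])

```text
clock: 45.18
tool_pos: [0.6627, -0.0423, 0.0053]
orientation: [-83.8, 90.0, -175.3]
force: [0.0, -0.1, -1.1]
opening: 0.0202
```

servo_tool(motion=[{"offset": [0,0,0],"roll": 0,"claw": -0.5},{"offset": [0,0,0],"roll": 0,"claw": -0.3},{"offset": [0,0,0],"roll": 0,"claw": -0.15},{"offset": [0,0,0],"roll": 0,"claw": 0},{"offset": [0,0,0],"roll": 0,"claw": 0.15},{"offset": [-0.02,0,0],"roll": 0,"claw": 0.15},{"offset": [-0.04,0,0],"roll": 0,"claw": 0.15},{"offset": [-0.05,0,0],"roll": 0,"claw": 0.15},{"offset": [-0.04,-0.04,0],"roll": 0,"claw": 0.15},{"offset": [0,-0.06,0],"roll": 0,"claw": 0.15},{"offset": [0,-0.06,0],"roll": 0,"claw": 0.15},{"offset": [0,-0.04,0],"roll": 0,"claw": 0.15}])

```text
clock: 46.68
tool_pos: [0.4606, -0.0374, 0.1557]
orientation: [146.1, 90.0, 54.6]
force: [0.5, 1.5, 0.3]
opening: 0.0503
```

Run:
```python
from h import *
p,R,a=pose();o=ctrl.get_obs();print(p,a)
s=snap('top','t23');crop(s,240,110,360,200,6,'t23c');cv2.imwrite('pics/t23f.png',s['frame'])
s=snap('scene','s23');crop(s,260,100,380,190,6,'s23c')
```

```text
[ 0.46064462 -0.03740532  0.15573293] -91.47793926999452
```

View pics/t23f.png

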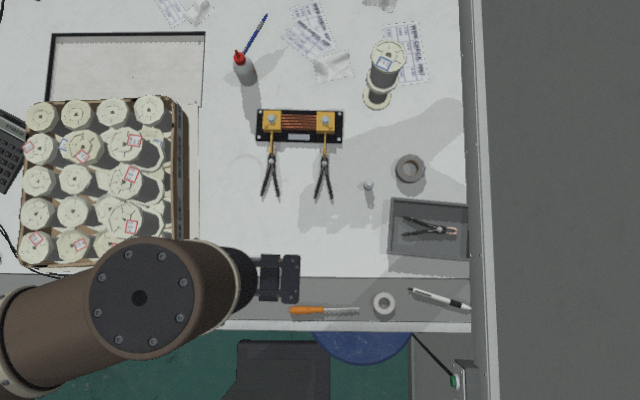

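View pics/t23c.png

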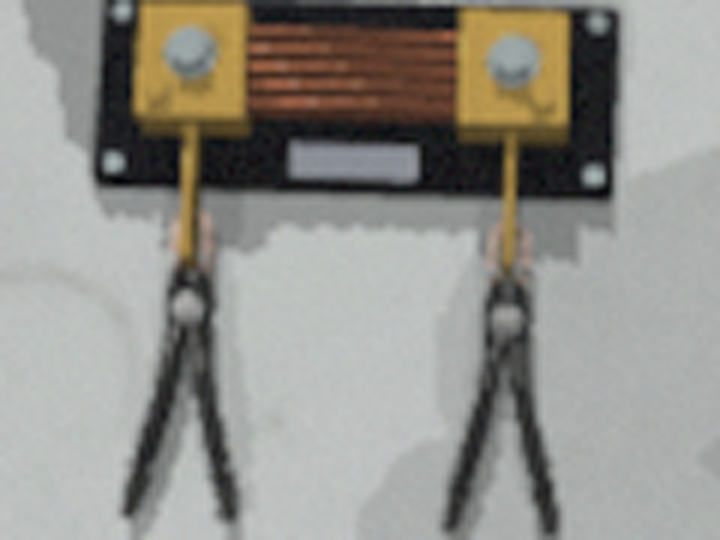

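View pics/s23c.png

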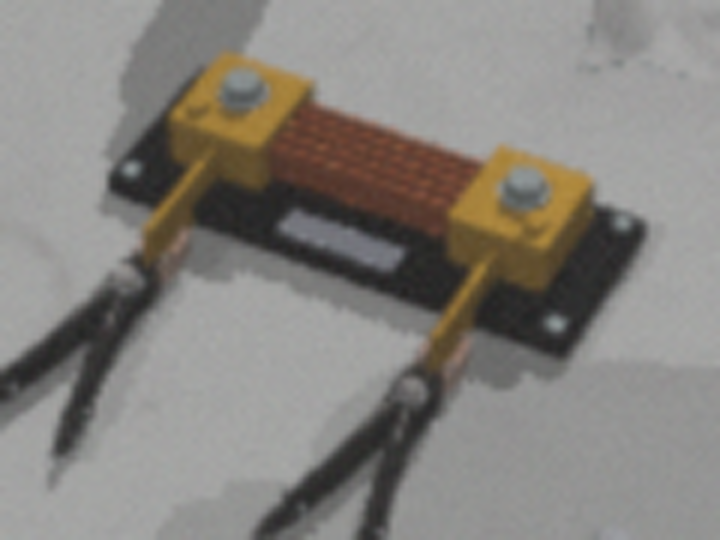

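Both firm clamps sit astride the blades with caps up (pins at crop (187,303) and (506,318)). M is flat in the tray at (429,227); the weight (369,187) and screwdriver (323,310) haven't moved. Hand in.

Run:
```python
from h import *
a=load('scene0')['frame'].astype(int);b=load('s23')['frame'].astype(int)
for n,(u0,v0,u1,v1) in dict(weight=(352,185,372,205),screw=(210,265,290,310)).items(): print(n,np.abs(a-b)[v0:v1,u0:u1].mean().round(1))
print(ctrl.close_job())
```

```text
weight 5.2
screw 9.7
the job is handed in; nothing more can be done
None
```

I handed the job in at about 47 s, with the tired clamp in the tray and the two firm ones on the blades. `close_job()` reports no verdict, so the result rests on my own last checks.

- **Finding the tired one:** Squeezing at y≈-30 mm did not separate them, because the fixed 30 N grip opens all three. Squeezed nearer the hinge, the middle clamp closed to 14.3 mm; the left and right ones stopped at 17.3 mm. So the middle one is tired.
- **Tray:** The tired clamp lies flat inside the grey tray in the last top picture.
- **Blades:** The right clamp is on the right blade and the left clamp on the left blade. Both lie on the bench, cap side up, with the jaws overlapping the blade by about 24 mm.
- **Mishap:** My first pick of the left clamp was too high on its arms. It slipped out, dropped a few centimetres and landed upside down. I hung it by the arm ends, laid it over right side up, and gripped it again lower.
- **Last checks:** The gripper was clear of everything. The weight and the screwdriver sit at the same pixels as at the start. A picture difference gave 5 grey levels at the weight and 10 at the screwdriver, which I put down to noise and arm shadow. I could not measure how hard the jaws bite.

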